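# Clamp the lead box in the labelling jig, four clicks, and hold

## Task

Lay the flat black lead box into the pocket of the labelling jig so that it sits fully down, flat and square, and let go of it. Then take the red grip of the jig's sprung ratchet lever and swing it clockwise exactly four clicks from its rest, no further, so that the rubber jaw squeezes the box against the fence, and finish holding the lever there (do not let go: the lever springs back) while I stick the label on. Leave the stapler, the black stamp, the eraser and the small upright carton near the lever where they are.

Things in the scene. Friction and masses are not known exactly. Their poses are not given: they have to be found in the camera images.
- box_centre (a point): Centre (half-way up) of the loose flat black lead box, 50 (its x) x 74 (its y) x 16 mm (z up), 40 to 85 g, lying flat on the table at the start. Grasp it across the 50 mm. Either end may lead into the pocket.
- jig: The fixed labelling jig: aluminium base plate 110 (x) x 212 (y) x 8 mm lying on the table; origin in the middle of its underside, z up. Pocket towards its +y end, lever and click wheel towards its -y end. A grey fence, 15 mm above the plate, closes the pocket's +y end; a rubber jaw comes in from the -y end through a gap in the wall.
- pocket (a point): Centre of the lead box when seated mid-pocket (16 mm above the table, 50 mm to jig +y of the jig's origin; jig axes). Floor: the plate's top, 8 mm above the table. Grey walls stand 8 mm above it and enclose 54 (x) x 78 (y) mm, 2 mm play on each side of the box, whose 74 mm goes along jig y. Gaps 36 mm wide in the middle of both long walls give the fingers room.
- hub (a point): Point on the vertical axis of the lever, level with the middle of the red grip (62 mm above the table); jig axes. It lies 115 mm to jig -y of the pocket point. A steel wheel of 34 mm radius with brass click pins and a hub stand up to 48 mm above the table here.
- handle (a point): Middle of the upright red grip at the lever's end: waisted round sleeve 16 to 18 mm thick, 43 to 81 mm above the table, with the arm below it up to 40 mm. It runs round the hub at 90 mm radius and spins freely on its pin, so the hand need not turn. At rest it lies from the hub 70 degrees clockwise (from above) of jig +x, so mostly to jig -y.
- lever (a joint): Lever angle, rad: 0 at the rest stop, growing clockwise seen from above, end stop 1.42. A spring pulls it back (2.5 N at the grip at rest, 4 N at four clicks); a pawl adds or takes up to 2 N as it clicks over the pins. It settles every 0.25 rad: one click 0.25, two 0.5, three 0.75, four 1.0. The jaw moves 4 mm a click and meets the box before the fourth.
- lever_grip: The red sleeve of the lever itself; origin at the middle of its foot, 19 mm below the handle point.
- jaw_pad: Black rubber pad of the jaw, 30 mm wide (jig x), 12 mm tall; origin in the middle of its pressing face, which looks to jig +y and starts 49 mm from the pocket point towards -y. Sprung, 1.5 N per mm; it gives up to 5.5 mm.
- stapler: Bystander: red and black office stapler, 34 x 144 x 44 mm; origin under its centre.
- date_stamp: Bystander: black block stamp, 52 x 88 x 46 mm; origin under its centre.
- eraser: Bystander: white eraser in a blue sleeve, 20 x 43 x 12 mm; origin under its centre.
- card_box: Bystander: small upright pink and white carton, 15 x 62 x 52 mm; origin under its centre.
Mind the look-alikes: they are no part of the job. What is shaped like the part that bears box_centre but green or purple is not meant.

How it is judged:
By the outcome, as a careful person would: the job done as asked, in the order asked, and still so for the second after the job is handed in, while the arm keeps its last pose, push and grip.
It also fails if it takes over 51 s, if anything falls off the work surface, if the arm or the gripper's body presses on something with over 40 N, if the wrist force passes 120 N, or if a joint passes its speed limit or range.

## Robot

A 6-joint arm with a two-finger parallel gripper is mounted at the origin on a cart in front of the work surface, level with it; the furniture and walls round the work are solid. World frame = base frame: x ahead of the robot, y to its left, z up, the work surface at z = 0. Lengths are in m, angles in rad, forces in N, time in s.
With the tool pointing down it reaches from about 0.225 to 0.875 m from the base axis. Payload 3.4 kg.
Tool frame: the origin (TCP) lies at the very end of the fingers, on their centre line; the grasp point (between the pads) lies 19 mm behind it; z points along the fingers, y is the direction in which the jaws open and shut (so a half turn about z gives the same grasp; the last joint's range is limited). The gripper opens to 85 mm and grips with 20 to 120 N. Pads are 22 mm wide; open, the fingers measure 114 mm over their backs; the gripper's body (76 mm by 85 mm) begins 54 mm behind the grasp point. The pads swing forward as they close: fully open they stand 13 mm farther back than shut.
Start: joints at [-1.458, 0.276, 1.505, -0, 1.361, -0.121], TCP at [0.133, -0.559, 0.231] pointing down, gripper open.
Joint ranges: [-2.89, 2.89], [-0.75, 2.08], [0.22, 2.7], [-1.18, 4.32], [0.11, 2.71], [-2.7, 2.7]. Speed limits (rad/s): [2.57, 2.57, 3.14, 3.14, 3.14, 3.14].

## Interface

Orientations are given as a unit quaternion [w, x, y, z].
In Python, from rig import get_state, get_image, camera_model, sign_off gives the robot as it stands. The module is installed in compiled form; this text tells all that it offers.
- The arm moves only by the tool drive_tool, never from a script. Its argument "motion" is text: rows parted by semicolons, each of 7 numbers parted by spaces: the turn, a rotation vector about the tool's x, y, z in degrees, then the shift along the tool's x, y, z in m, then the opening in per cent of the stroke, from 0 (shut) to 100 (fully open). In form: wx wy wz tx ty tz hand; .... A call has 1 to 12 rows; each row shifts and turns the pose as measured when the row begins, along the tool's axes as they then stand; what a row does not reach is not made up. A row lasts 1/8 s, in which the tool goes at most 62.5 mm and 10.7 degrees, less where a joint would pass 70% of its speed; a pose out of reach is approached as far as the arm can. A call is refused whole if a number of a shift passes 0.0625 or a number of a turn 10.7, either way. A call with a gripper value outside its range is refused whole. The fingers move at their own pace and stop on an object; "newtons" is the grip in N (left out, the last holds). Time passes only in rows, so rows that do not move let the fingers close. It gives the time, the measured TCP pose, the force and the opening at its end, in the units of the state.
- get_state(): the state, without advancing time (a new reading comes with each control period).
- get_image(name): name is "scene" or "top" or "wrist"; returns (picture, depth): 420x560x3 uint8, red, green, blue; 420x560 float32, m along the optical axis (not along the pixel's ray), 0 where there is no reading.
- camera_model(name): a dict with "camera_matrix" (3x3 intrinsics, pixels), "D" ([k1, k2, p1, p2, k3] as OpenCV has them; the pictures are not rectified), "cam_to_world" (4x4, takes a point from camera to world coordinates); the wrist camera has in their place "T_tool_cam" (4x4, takes a point from camera to tool coordinates, whose origin is the TCP and whose axes are the flange's). Camera axes: x right, y up, looking along -z (the intrinsics and any distortion apply to the point x, -y, -z); pixel columns grow to the right and rows downward; lengths in m; the calibration is good to about 2 mm. A picture is of the moment at which its call begins: read the wrist's pose just before it. camera_model takes no time and is no camera call.
- sign_off(): hands the job in, once; it reports no verdict.
The state is a dict: "clock": time; "qpos": joint angles; "qd": joint speeds; "effort": joint torques, N m; "position": TCP position; "ee_rot": TCP orientation; "contact_force": force on the tool from outside, world axes, zero at the start; "moment": the same for the moment, N m; "width": finger opening in m.
Only numpy, scipy, OpenCV 4.12 (cv2) and the standard library are available. Lean on these libraries where they do the work, as an engineer would, in place of code of your own. Each camera call takes 0.05 s, during which the arm holds its last target.

## Working session

There is one attempt and no reset: what is moved stays moved. The work goes in short steps, Python scripts to look and compute and a tool call to move; the robot and the scene stay as the last step left them, time stands still between calls to the robot, and variables do not carry over. Pictures are saved under pics/ and viewed, and the job is handed in when it is done.

Besides the shell and the picture viewer there is one more tool, called after ">>>" in YAML: its name, and indented under it one key for each argument. drive_tool: Moves the arm, as the interface text tells. Its arguments: {"type":"object","properties":{"motion":{"type":"string"},"newtons":{"type":"number"}},"required":["motion"]}

```bash
mkdir -p pics; ls; python3 - <<'E'
from rig import *
import cv2,numpy as np
s=get_state();print(s)
for n in ["scene","top"]:
    im,d=get_image(n);cv2.imwrite(f"pics/{n}0.png",im[:,:,::-1]);np.savez(f"pics/{n}0.npz",im=im,d=d)
    m=camera_model(n);print(n,m)
print(camera_model("wrist"))
E
```

```text
pics
{'clock': 0.0, 'qpos': array([-1.45801769e+00,  2.76582382e-01,  1.50618086e+00, -2.39486390e-05,
        1.36068144e+00, -1.20988546e-01]), 'qd': array([-0.00126469, -0.00077747,  0.00079781,  0.00065003, -0.00149112,
       -0.0017974 ]), 'effort': array([ 1.43044883e-03, -4.16765392e+01, -2.45804179e+01, -6.49171470e-04,
        1.09070868e-02, -7.00884897e-06]), 'position': array([ 0.13312585, -0.5588131 ,  0.23042788]), 'ee_rot': array([-9.26054699e-04,  9.93176168e-01,  1.16620074e-01, -7.90731379e-06]), 'contact_force': array([-1.0013912 , -0.99290776, -0.08936453]), 'moment': array([-0.01424097, -0.04114603,  0.0229257 ]), 'width': 0.085352368855762}
scene {'camera_matrix': array([[462.86800834,   0.        , 278.30742177],
       [  0.        , 462.86800834, 206.13832766],
       [  0.        ,   0.        ,   1.        ]]), 'D': array([-0.07060118,  0.        ,  0.        ,  0.        ,  0.        ]), 'cam_to_world': array([[-0.76454495,  0.44784177, -0.46358254, -0.06873953],
       [-0.64455543, -0.52628199,  0.55459495,  0.9036413 ],
       [ 0.00439564,  0.72281741
[... 613 characters left out ...]
+00],
       [ 0.00000000e+00,  0.00000000e+00,  0.00000000e+00,
         1.00000000e+00]])}
{'camera_matrix': array([[326.92251457,   0.        , 274.65607463],
       [  0.        , 326.92251457, 210.90153471],
       [  0.        ,   0.        ,   1.        ]]), 'D': array([-0.02189931,  0.        ,  0.        ,  0.        ,  0.        ]), 'T_tool_cam': array([[-4.40648236e-04,  9.66256939e-01,  2.57579762e-01,
         6.51106224e-02],
       [ 9.99999413e-01,  6.80835462e-04, -8.43288351e-04,
         2.17782385e-04],
       [-9.90202657e-04,  2.57579239e-01, -9.66256672e-01,
        -1.41402616e-01],
       [ 0.00000000e+00,  0.00000000e+00,  0.00000000e+00,
         1.00000000e+00]])}
```

View pics/scene0.png

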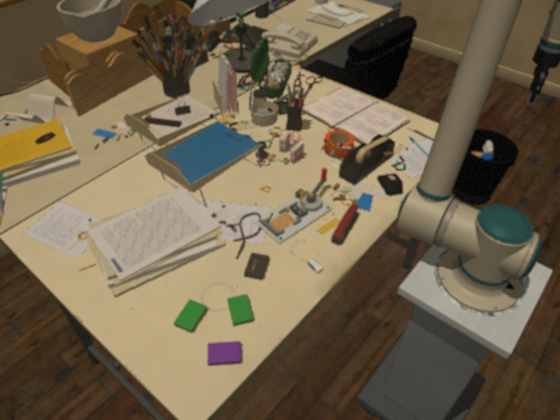

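View pics/top0.png

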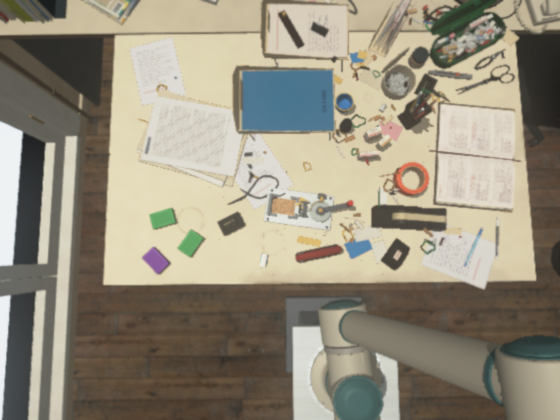

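The black flat box is at top (231,223) and scene (257,266). The green ones, top (162,219) and (190,243), and the purple one at (155,260) are look-alikes. The jig is at top (300,209). I'll enlarge both areas to confirm.

```bash
python3 - <<'E'
import cv2,numpy as np
a=cv2.imread("pics/top0.png");c=a[170:280,200:420];cv2.imwrite("pics/topc.png",cv2.resize(c,(792,396),interpolation=cv2.INTER_CUBIC))
a=cv2.imread("pics/scene0.png");c=a[150:290,220:400];cv2.imwrite("pics/scenec.png",cv2.resize(c,(771,600),interpolation=cv2.INTER_CUBIC))
E
```

```text
(no output)
```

View pics/topc.png

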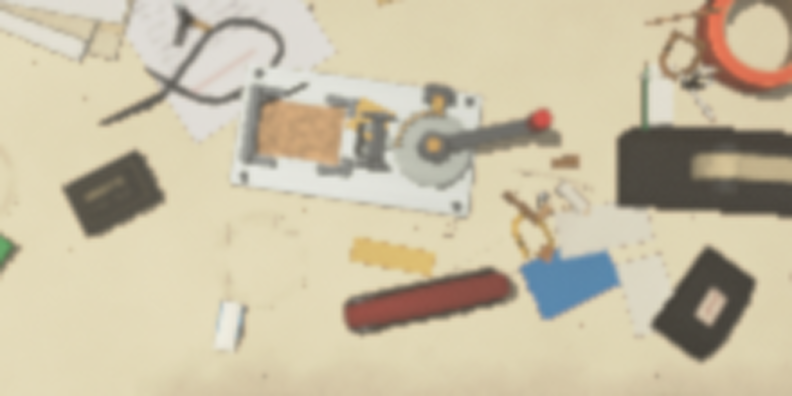

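View pics/scenec.png

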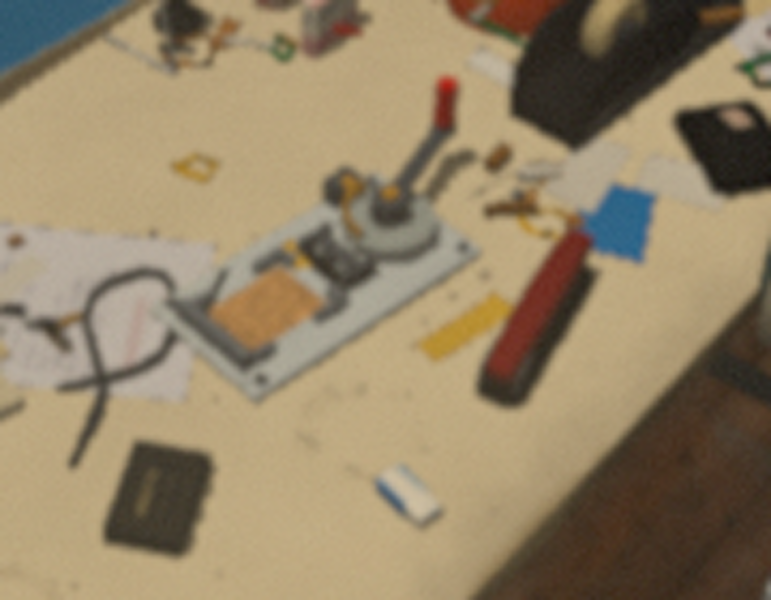

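The enlarged crop confirms it: the dark box at top crop (113,193) is the black one, with nothing green or purple about it. The jig's pocket with its cork floor is at (300,133), the hub at (432,145) and the red grip at (540,120).

```bash
cat > h.py <<'E'
from rig import *
import cv2,numpy as np
from scipy.spatial.transform import Rotation as R
def T_tool(s):
    q=s["ee_rot"];T=np.eye(4);T[:3,:3]=R.from_quat([q[1],q[2],q[3],q[0]]).as_matrix();T[:3,3]=s["position"];return T
def pose(n,s=None):
    m=camera_model(n)
    return (m["cam_to_world"] if n!="wrist" else T_tool(s)@m["T_tool_cam"]),m["camera_matrix"],m["D"]
def cast(P,uv,z):
    T,K,D=P
    u=cv2.undistortPoints(np.array(uv,float).reshape(-1,1,2),K,D).reshape(-1,2)
    d=np.c_[u[:,0],-u[:,1],-np.ones(len(u))]@T[:3,:3].T
    o=T[:3,3]
    return o+d*((z-o[2])/d[:,2])[:,None]
def proj(P,X):
    T,K,D=P
    X=(np.atleast_2d(X)-T[:3,3])@T[:3,:3]
    X=X*[1,-1,-1]
    return cv2.projectPoints(X,np.zeros(3),np.zeros(3),K,D)[0].reshape(-1,2)
def snap(tag):
    s=get_state();im,d=get_image("wrist");cv2.imwrite(f"pics/{tag}.png",im[:,:,::-1]);np.savez(f"pics/{tag}.npz",im=im,d=d,T=pose("wrist",s)[0])
    return s,im,d
def dist(a,b,c,d):pass
def intool(s,X):  # world point in tool axes
    T=T_tool(s);return (np.asarray(X)-T[:3,3])@T[:3,:3]
E
python3 - <<'E'
from h import *
P=pose("top");im=np.load("pics/top0.npz")["im"]
g=im.max(2).astype(int)
m=((g<110)).astype(np.uint8);m2=np.zeros_like(m);m2[205:240,215:248]=m[205:240,215:248]
c=max(cv2.findContours(m2,0,2)[0],key=cv2.contourArea);r=cv2.minAreaRect(c);print(r)
b=cast(P,cv2.boxPoints(r),.016);print(b.round(4),cast(P,[r[0]],.016))
k=3.6
cr=lambda p:(p[0]/k+200,p[1]/k+170)
pts=[cr(p) for p in [(250,68),(482,95),(465,215),(232,184)]]
J=cast(P,pts,.008);print("jig",J.round(4),J.mean(0))
print("hub",cast(P,[cr((432,145))],.048),"grip",cast(P,[cr((541,119))],.081))
E
```

```text
((231.30003356933594, 223.6000518798828), (14.758047103881836, 22.360679626464844), 63.43495178222656)
[[0.471  0.386  0.016 ]
 [0.5019 0.3234 0.016 ]
 [0.4602 0.3025 0.016 ]
 [0.4296 0.3649 0.016 ]] [[0.46561717 0.34422478 0.016     ]]
jig [[0.5757 0.2244 0.008 ]
 [0.5496 0.0198 0.008 ]
 [0.444  0.0373 0.008 ]
 [0.4731 0.2407 0.008 ]] [0.51058532 0.13056732 0.008     ]
hub [[0.50156647 0.06855918 0.048     ]] grip [[ 0.51897689 -0.01934441  0.081     ]]
```

```bash
cat >> h.py <<'E'
def yaw(T): return np.degrees(np.arctan2(T[1,1],T[0,1]))
def plan(X,yawdeg,n,hand=100,level=True):
    """straight tool path in n rows; prints rows in tool axes"""
    s=get_state();T=T_tool(s);p=T[:3,3].copy();Rm=T[:3,:3]
    a=np.radians(yawdeg);y=np.array([np.cos(a),np.sin(a),0]);z=np.array([0,0,-1.]);Rt=np.c_[np.cross(y,z),y,z]
    rv=R.from_matrix(Rm.T@Rt).as_rotvec();st=R.from_rotvec(rv/n)
    Rc=R.from_matrix(Rm);d=(np.array(X)-p)/n;out=[]
    for i in range(n):
        t=Rc.as_matrix().T@d
        out.append(" ".join(f"{v:.1f}" for v in np.degrees(rv/n))+" "+" ".join(f"{v:.4f}" for v in t)+f" {hand}")
        Rc=Rc*st
    print("; ".join(out)); print("yaw now",yaw(T).round(2),"pos",p.round(4))
E
python3 -c "
from h import *
plan([.5,.16,.24],-7.6,16)"
```

```text
-0.0 -0.0 -4.3 0.0327 -0.0384 -0.0005 100; -0.0 -0.0 -4.3 0.0355 -0.0358 -0.0005 100; -0.0 -0.0 -4.3 0.0381 -0.0331 -0.0005 100; -0.0 -0.0 -4.3 0.0405 -0.0301 -0.0005 100; -0.0 -0.0 -4.3 0.0426 -0.0270 -0.0005 100; -0.0 -0.0 -4.3 0.0445 -0.0237 -0.0005 100; -0.0 -0.0 -4.3 0.0462 -0.0203 -0.0006 100; -0.0 -0.0 -4.3 0.0476 -0.0167 -0.0006 100; -0.0 -0.0 -4.3 0.0487 -0.0131 -0.0006 100; -0.0 -0.0 -4.3 0.0496 -0.0094 -0.0006 100; -0.0 -0.0 -4.3 0.0501 -0.0057 -0.0006 100; -0.0 -0.0 -4.3 0.0504 -0.0019 -0.0006 100; -0.0 -0.0 -4.3 0.0504 0.0019 -0.0006 100; -0.0 -0.0 -4.3 0.0501 0.0057 -0.0006 100; -0.0 -0.0 -4.3 0.0495 0.0095 -0.0006 100; -0.0 -0.0 -4.3 0.0487 0.0132 -0.0006 100
yaw now -76.61 pos [ 0.1332 -0.5589  0.2305]
```

>>> drive_tool:
  motion: "0 0 -4.3 0.033 -0.038 0 100; 0 0 -4.3 0.036 -0.036 0 100; 0 0 -4.3 0.038 -0.033 0 100; 0 0 -4.3 0.040 -0.030 0 100; 0 0 -4.3 0.043 -0.027 0 100; 0 0 -4.3 0.044 -0.024 0 100; 0 0 -4.3 0.046 -0.020 0 100; 0 0 -4.3 0.048 -0.017 0 100"

```text
clock: 1.1
position: [0.3176, -0.1897, 0.228]
ee_rot: [-0.003, 0.912, 0.41, 0.001]
contact_force: [0.5, 0.6, 0.2]
width: 0.085
```

```bash
python3 -c "
from h import *
plan([.5,.16,.24],-7.6,8)"
```

```text
-0.0 -0.0 -4.2 0.0478 -0.0119 -0.0012 100; -0.0 -0.0 -4.2 0.0486 -0.0084 -0.0013 100; -0.0 -0.0 -4.2 0.0491 -0.0047 -0.0013 100; -0.0 -0.0 -4.2 0.0493 -0.0011 -0.0013 100; -0.0 -0.0 -4.2 0.0492 0.0026 -0.0014 100; -0.0 -0.0 -4.2 0.0489 0.0062 -0.0014 100; -0.0 -0.0 -4.2 0.0483 0.0098 -0.0014 100; -0.0 -0.0 -4.2 0.0475 0.0133 -0.0015 100
yaw now -41.56 pos [ 0.3176 -0.1897  0.228 ]
```

>>> drive_tool:
  motion: "0 0 -4.2 0.048 -0.012 -0.001 100; 0 0 -4.2 0.049 -0.008 -0.001 100; 0 0 -4.2 0.049 -0.005 -0.001 100; 0 0 -4.2 0.049 -0.001 -0.001 100; 0 0 -4.2 0.049 0.003 -0.001 100; 0 0 -4.2 0.049 0.006 -0.001 100; 0 0 -4.2 0.048 0.010 -0.001 100; 0 0 -4.2 0.047 0.013 -0.001 100; 0 0 0 0 0 0 100; 0 0 0 0 0 0 100"

```text
clock: 2.35
position: [0.5006, 0.1757, 0.2353]
ee_rot: [-0.002, 0.746, 0.666, 0.0]
contact_force: [-0.7, -0.3, -0.6]
width: 0.0851
```

```bash
python3 -c "
from h import *
s,im,d=snap('w1');print(s['position'],s['ee_rot'],s['qpos'],abs(s['qd']).max())"
```

```text
[0.50058828 0.17568363 0.23529933] [-2.11682367e-03  7.45916277e-01  6.66036334e-01  1.67181660e-04] [0.20367898 0.20727468 1.58952391 0.00392899 1.34662917 0.31582978] 0.01501997377091025
```

View pics/w1.png

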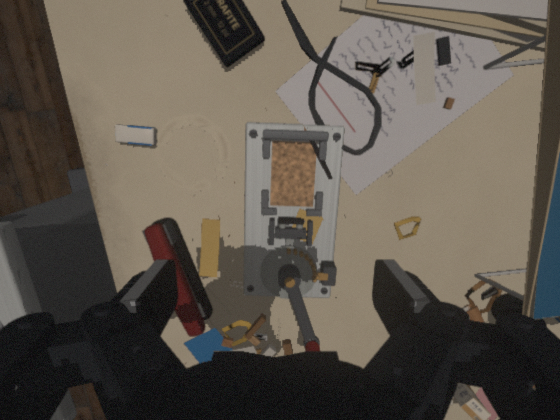

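The wrist view shows the black lead box labelled GRAPHITE at (227,28), the jig plate spanning (246..343, 123..298), and the hub at (290,275). The stapler is at (178,275), and a black cord runs across the jig's upper right corner at (318,155).

```bash
python3 - <<'E'
from h import *
f=np.load("pics/w1.npz");im=f["im"];d=f["d"];m=camera_model("wrist");P=(f["T"],m["camera_matrix"],m["D"])
c=im[110:310,230:360];cv2.imwrite("pics/w1c.png",cv2.resize(c,(390,600),interpolation=cv2.INTER_CUBIC)[:,:,::-1])
# height map
u,v=np.meshgrid(np.arange(560),np.arange(420))
uu=cv2.undistortPoints(np.c_[u.ravel(),v.ravel()].astype(float).reshape(-1,1,2),P[1],P[2]).reshape(420,560,2)
X=np.stack([uu[...,0]*d,-uu[...,1]*d,-d],-1)@P[0][:3,:3].T+P[0][:3,3]
h=X[...,2]
np.save("pics/w1X.npy",X)
vis=np.clip(h*1000*4,0,255).astype(np.uint8)[110:310,230:360]
cv2.imwrite("pics/w1h.png",cv2.resize(cv2.applyColorMap(vis,cv2.COLORMAP_JET),(390,600),interpolation=cv2.INTER_NEAREST))
for p in [(200,200),(400,150),(318,155),(335,45),(293,170),(258,150),(378,120),(225,30),(305,98),(328,165),(326,145)]: print(p,(X[p[1],p[0]]*1000).round(1))
E
cd pics; python3 -c "
import cv2,numpy as np
cv2.imwrite('w1j.png',np.hstack([cv2.imread('w1c.png'),cv2.imread('w1h.png')]))"
```

```text
(200, 200) [409.5 163.7  -1.3]
(400, 150) [ 6.463e+02  1.960e+02 -2.000e-01]
(318, 155) [551.1 202.3  14.5]
(335, 45) [580.4 314.1  -1.6]
(293, 170) [522.5 188.    8. ]
(258, 150) [485.8 214.5   5.9]
(378, 120) [620.4 232.    6.6]
(225, 30) [468.4 337.1  15.6]
(305, 98) [5.437e+02 2.641e+02 5.000e-01]
(328, 165) [562.3 189.1   6.9]
(326, 145) [560.7 212.   13.9]
```

View pics/w1j.png

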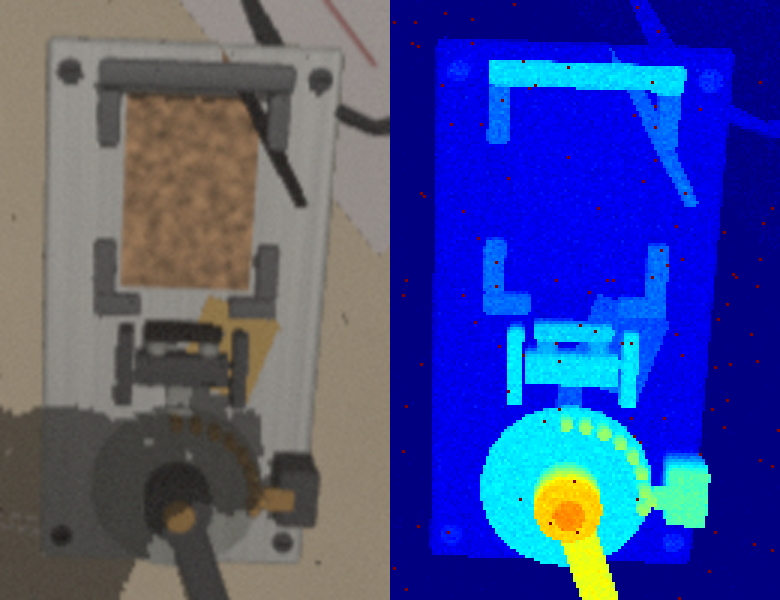

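```bash
python3 - <<'E'
from h import *
f=np.load("pics/w1.npz");m=camera_model("wrist");P=(f["T"],m["camera_matrix"],m["D"])
c=lambda L:[(x/3+230-.33,y/3+110-.33) for x,y in L]
J=cast(P,c([(48,38),(342,48),(300,562),(42,555)]),.008)
print(J.round(4),J.mean(0).round(4),np.linalg.norm(np.roll(J,-1,0)-J,axis=1).round(4))
e=(J[0]+J[1]-J[2]-J[3]);e/=np.linalg.norm(e);print("y axis",e, "yaw x", np.degrees(np.arctan2(-e[0],e[1])))
print("pocket",(J.mean(0)+.05*e).round(4),"hub",(J.mean(0)-.065*e).round(4))
X=np.load("pics/w1X.npy")
for p in [(240,90),(250,105),(265,130),(280,165),(290,185),(300,203),(225,60),(110,120),(110,75)]:
    q=c([p])[0];print(p,(X[int(q[1]+.5),int(q[0]+.5)]*1000).round(1))
plan((J.mean(0)+.05*e)*[1,1,0]+[0,.015,.14],np.degrees(np.arctan2(-e[0],e[1])),3)
E
```

```text
[[0.4763 0.2457 0.008 ]
 [0.5824 0.2302 0.008 ]
 [0.5525 0.0238 0.008 ]
 [0.4455 0.0392 0.008 ]] [0.5142 0.1347 0.008 ] [0.1072 0.2085 0.1081 0.2088]
y axis [0.14552787 0.98935415 0.        ] yaw x -8.367848163838318
pocket [0.5215 0.1842 0.008 ] hub [0.5047 0.0704 0.008 ]
(240, 90) [543.9 219.3  13.6]
(250, 105) [546.7 213.6  13.4]
(265, 130) [551.3 204.4  14.2]
(280, 165) [555.6 190.8  15.4]
(290, 185) [558.4 183.9  15.9]
(300, 203) [562.2 176.8  16.2]
(225, 60) [539.4 230.5  14.4]
(110, 120) [495.1 214.2  16.3]
(110, 75) [497.2 230.1  20.4]
-0.1 -0.1 0.6 0.0085 0.0061 0.0318 100; -0.1 -0.1 0.6 0.0086 0.0060 0.0318 100; -0.1 -0.1 0.6 0.0087 0.0058 0.0318 100
yaw now -6.51 pos [0.5007 0.1756 0.2354]
```

>>> drive_tool:
  motion: "0 0 0.6 0.009 0.006 0.032 100; 0 0 0.6 0.009 0.006 0.032 100; 0 0 0.6 0.009 0.006 0.032 100; 0 0 0 0 0 0 100; 0 0 0 0 0 0 100"

```text
clock: 3.02
position: [0.5212, 0.1944, 0.1401]
ee_rot: [-0.001, 0.76, 0.65, 0.001]
contact_force: [-0.4, 0.1, 0.3]
width: 0.0856
```

```bash
python3 - <<'E'
from h import *
s,im,d=snap('w2');print(s['position'],abs(s['qd']).max())
np.savez("pics/w2b.npz",d=d)
vis=np.clip((.36-d)*1000*2,0,255).astype(np.uint8)
c=slice(0,230);k=slice(180,440)
a=cv2.resize(im[c,k][:,:,::-1],None,fx=1.5*1.0,fy=1.5);b=cv2.resize(cv2.applyColorMap(vis[c,k],cv2.COLORMAP_JET),None,fx=1.5,fy=1.5)
cv2.imwrite("pics/w2c.png",np.hstack([a,b]))
E
```

```text
[0.52121914 0.19436334 0.14007045] 0.01717574994114863
```

View pics/w2c.png

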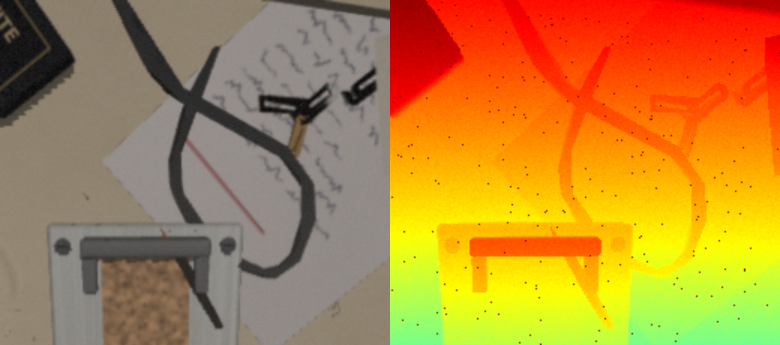

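View pics/w2.png

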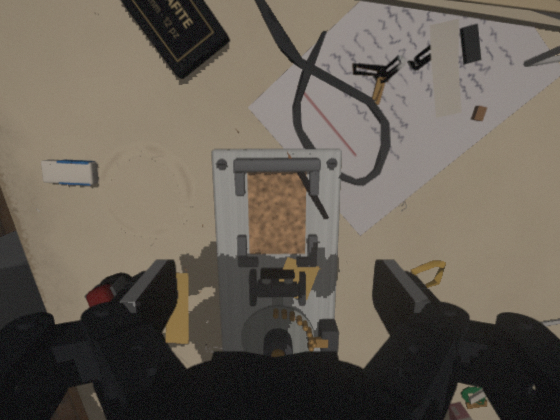

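The black stick passes into the fence and wall at (318,205) in the picture. It is drawn through them and only about 6 mm thick, so it is desk backdrop and not an item from the list. Next I measure the plate edges and the box.

```bash
cat > meas.py <<'E'
from h import *
def edge(g,p0,p1,half=6,n=40,frac=(.05,.95)):
    """subpixel edge pts near segment p0-p1"""
    p0=np.array(p0,float);p1=np.array(p1,float);t=(p1-p0)/np.linalg.norm(p1-p0);nn=np.array([-t[1],t[0]])
    out=[]
    for a in np.linspace(*frac,n):
        c=p0+a*(p1-p0);k=np.arange(-half,half+.01,.25);q=c+k[:,None]*nn
        v=cv2.remap(g,q[:,0].astype(np.float32).reshape(1,-1),q[:,1].astype(np.float32).reshape(1,-1),1).ravel()
        gr=abs(np.convolve(v,np.r_[np.ones(4),-np.ones(4)],'valid'));i=gr.argmax();out.append(q[i+4]-nn*.125)
    return np.array(out)
def line(X):
    vx,vy,x,y=cv2.fitLine(X[:,:2].astype(np.float32),cv2.DIST_HUBER,0,.001,.001).ravel();return np.array([x,y]),np.array([vx,vy])
def inter(a,b):
    t=np.linalg.solve(np.c_[a[1],-b[1]],b[0]-a[0]);return a[0]+t[0]*a[1]
def quad(P,im,pts,z,**k):
    g=cv2.cvtColor(im,cv2.COLOR_RGB2GRAY).astype(np.float32)
    L=[line(cast(P,edge(g,pts[i],pts[i+1],**k),z)) for i in range(len(pts)-1)];return L
E
python3 - <<'E'
from meas import *
m=camera_model("wrist")
for tag,pts in [("w2",[(216,245),(213,150),(341,150),(338,245)]),("w1",[(244,295),(246,123),(343.5,126),(330,297),(244,295)])]:
    f=np.load(f"pics/{tag}.npz");P=(f["T"],m["camera_matrix"],m["D"])
    L=quad(P,f["im"],pts,.008)
    print(tag,[np.degrees(np.arctan2(l[1][1],l[1][0])).round(2) for l in L])
    a=inter(L[0],L[1]);b=inter(L[1],L[2]);print("corners",a,b,np.linalg.norm(a-b))
    ey=(L[0][1]*np.sign(L[0][1][1])+L[2][1]*np.sign(L[2][1][1]));ey/=np.linalg.norm(ey);print("ey yaw",np.degrees(np.arctan2(-ey[0],ey[1])))
    print("pocket",(a+b)/2-.056*ey,"hub",(a+b)/2-.171*ey)
    if len(L)>3:
        c=inter(L[2],L[3]);e=inter(L[3],L[0]);print(c,e,"centre",(a+b+c+e)/4,"len",np.linalg.norm(b-c))
    print("hubpx",)
f=np.load("pics/w2.npz");P=(f["T"],m["camera_matrix"],m["D"])
b=cast(P,[(121,2),(183,79),(228,40),(196,0)],.016);print("box pts",b)
E
```

```text
w2 [np.float32(79.14), np.float32(-8.81), np.float32(82.82)]
corners [0.4787768  0.24739452] [0.58221424 0.23136021] 0.10467283
ey yaw -9.019126
pocket [0.5217167  0.18406974] hub [0.5036889  0.07049158]
hubpx
w1 [np.float32(80.29), np.float32(-8.18), np.float32(82.81), np.float32(-11.35)]
corners [0.4773152  0.23935512] [0.5794448  0.22467974] 0.10317863
ey yaw -8.448796
pocket [0.5201522  0.17662516] hub [0.5032558 0.0628732]
[0.5537755 0.0211814] [0.44376883 0.04327083] centre [0.5135761  0.13212177] len 0.20511091
hubpx
box pts [[0.43450009 0.36116485 0.016     ]
 [0.46762285 0.30221294 0.016     ]
 [0.5066862  0.32358377 0.016     ]
 [0.48876878 0.35348084 0.016     ]]
```

```bash
python3 - <<'E'
from meas import *
f=np.load("pics/w2.npz");im=f["im"][140:265,203:353]
cv2.imwrite("pics/w2d.png",cv2.resize(im,None,fx=4.8,fy=4.8,interpolation=cv2.INTER_CUBIC)[:,:,::-1])
E
```

```text
(no output)
```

View pics/w2d.png

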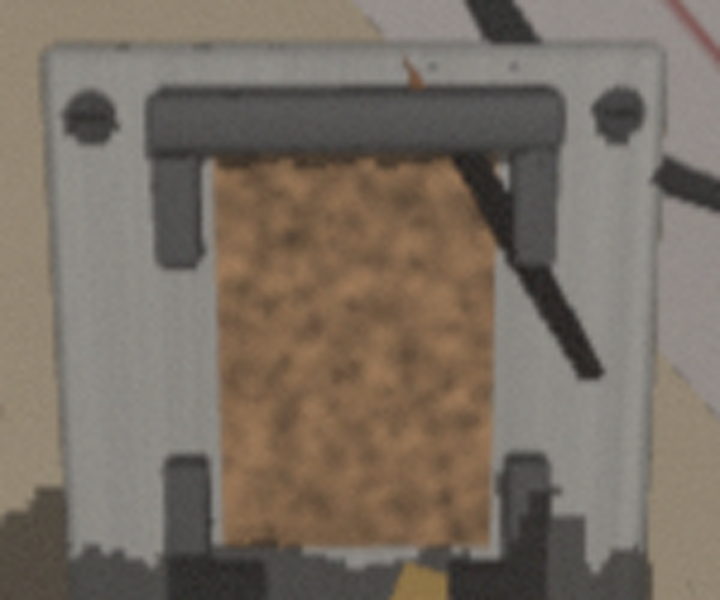

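```bash
python3 - <<'E'
from meas import *
m=camera_model("wrist");f=np.load("pics/w2.npz");P=(f["T"],m["camera_matrix"],m["D"])
c=lambda L:[(x/4.8+203-.4,y/4.8+140-.4) for x,y in L]
def rep(n,pts,z):
    X=cast(P,c(pts),z)[:,:2];M=(X[0]+X[1])/2;N=(X[2]+X[3])/2;e=M-N;print(n,"widths",np.linalg.norm(X[0]-X[1]).round(4),np.linalg.norm(X[2]-X[3]).round(4),"mid",M.round(4),N.round(4),"yaw",np.degrees(np.arctan2(-e[0],e[1])).round(2),"xdir",np.degrees(np.arctan2(*(X[1]-X[0])[::-1])).round(2))
    return X
rep("plate",[(43,45),(664,48),(645,550),(70,550)],.008)
rep("wall in",[(203,210),(510,210),(502,500),(210,500)],.016)
rep("wall out",[(155,210),(556,210),(550,500),(165,500)],.016)
rep("wallgap",[(180,269),(535,269),(525,455),(187,455)],.016)
rep("cork",[(213,162),(497,162),(490,545),(222,545)],.009)
rep("fence",[(148,92),(565,92),(562,150),(147,155)],.023)
rep("screw",[(91,117),(619,115),(619,115.),(91,117)],.008)
E
```

```text
plate widths 0.1069 0.1076 mid [0.5297 0.2382] [0.5162 0.1464] yaw -8.38 xdir -9.18
wall in widths 0.0526 0.0526 mid [0.526  0.2114] [0.5178 0.1592] yaw -8.9 xdir -8.91
wall out widths 0.0687 0.0693 mid [0.5259 0.2114] [0.5181 0.1592] yaw -8.42 xdir -8.91
wallgap widths 0.0614 0.0604 mid [0.5246 0.2012] [0.5192 0.1677] yaw -9.25 xdir -8.91
cork widths 0.0496 0.0499 mid [0.5269 0.2186] [0.5161 0.1478] yaw -8.67 xdir -8.91
fence widths 0.0683 0.0686 mid [0.5292 0.232 ] [0.5273 0.2222] yaw -10.79 xdir -8.91
screw widths 0.0918 0.0918 mid [0.5281 0.2264] [0.5281 0.2264] yaw -0.0 xdir -8.69
```

```bash
python3 -c "
from h import *
plan([.468,.337,.14],28.7,5)"
```

```text
0.0 -0.0 -7.5 0.0265 -0.0149 0.0001 100; 0.0 -0.0 -7.5 0.0283 -0.0113 0.0001 100; 0.0 -0.0 -7.5 0.0295 -0.0075 0.0001 100; 0.0 -0.0 -7.5 0.0302 -0.0036 0.0001 100; 0.0 -0.0 -7.5 0.0304 0.0004 0.0000 100
yaw now -8.88 pos [0.5211 0.1943 0.1401]
```

>>> drive_tool:
  motion: "0 0 -7.5 0.026 -0.015 0 100; 0 0 -7.5 0.028 -0.011 0 100; 0 0 -7.5 0.030 -0.007 0 100; 0 0 -7.5 0.030 -0.004 0 100; 0 0 -7.5 0.030 0 0 100; 0 0 0 0 0 0 100; 0 0 0 0 0 0 100"

```text
clock: 3.95
position: [0.4704, 0.337, 0.1521]
ee_rot: [0.006, 0.504, 0.864, 0.008]
contact_force: [0.6, 0.1, -0.3]
width: 0.0852
```

```bash
python3 - <<'E'
from meas import *
s,im,d=snap('w3');print(s['position'],yaw(T_tool(s)))
g=im.max(2);m=(g<75).astype(np.uint8);m[300:]=0
m=cv2.morphologyEx(m,cv2.MORPH_OPEN,np.ones((3,3)))
for c in cv2.findContours(m,0,2)[0]:
    if cv2.contourArea(c)>1500: print(cv2.minAreaRect(c),cv2.contourArea(c))
E
```

```text
[0.47037452 0.33697712 0.15214705] 29.492253181887865
((403.5, 279.5), (39.0, 63.0), 90.0) 1651.5
((145.0, 279.0), (40.0, 66.0), 90.0) 1801.0
((275.7545471191406, 185.65499877929688), (59.12348937988281, 84.8562240600586), 2.726310968399048) 4695.0
((56.0, 143.0), (286.0, 112.0), 90.0) 16319.0
```

View pics/w3.png

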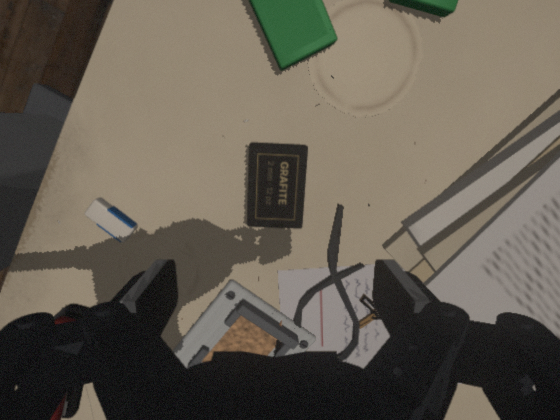

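The wrist view shows the black box centred at (276,186), turned about 2.7° relative to the tool. The green look-alikes at the top edge are not involved.

```bash
python3 - <<'E'
from meas import *
m=camera_model("wrist");f=np.load("pics/w3.npz");P=(f["T"],m["camera_matrix"],m["D"])
q=cv2.boxPoints(((275.75,185.65),(59.1,84.9),2.73));X=cast(P,q,.016)
print(X.round(4),X.mean(0),np.linalg.norm(np.roll(X,-1,0)-X,axis=1))
a=X[1]-X[0];b=X[2]-X[1]
print([np.degrees(np.arctan2(v[1],v[0])) for v in (a,b)])
g=cv2.cvtColor(f["im"],cv2.COLOR_RGB2GRAY).astype(np.float32)
L=quad(P,f["im"],list(q)+[q[0]],.016,half=5)
C=np.array([inter(L[i-1],L[i]) for i in range(4)]);print(C,C.mean(0),[np.degrees(np.arctan2(l[1][1],l[1][0])) for l in L],np.linalg.norm(np.roll(C,-1,0)-C,axis=1))
c=C.mean(0)
plan([c[0],c[1],.06],27,4)
E
```

```text
[[0.461  0.3039 0.016 ]
 [0.4291 0.3708 0.016 ]
 [0.4731 0.393  0.016 ]
 [0.5083 0.3272 0.016 ]] [0.46785833 0.34875031 0.016     ] [0.07410527 0.04928894 0.07456839 0.0527376 ]
[np.float64(115.50193658612896), np.float64(26.723340221683127)]
[[0.4599307  0.30433157]
 [0.42713284 0.36992916]
 [0.47336924 0.39333925]
 [0.5063354  0.32774407]] [0.46669203 0.348836  ] [np.float32(-63.43562), np.float32(26.853683), np.float32(-63.31729), np.float32(26.77225)] [0.07333991 0.05182505 0.07341317 0.05197634]
0.3 0.0 0.6 0.0031 0.0002 0.0230 100; 0.3 0.0 0.6 0.0031 0.0003 0.0230 100; 0.3 0.0 0.6 0.0031 0.0003 0.0230 100; 0.3 0.0 0.6 0.0031 0.0004 0.0230 100
yaw now 29.47 pos [0.4704 0.3369 0.1522]
```

>>> drive_tool:
  motion: "0.3 0 0.6 0.003 0 0.023 100; 0.3 0 0.6 0.003 0 0.023 100; 0.3 0 0.6 0.003 0 0.023 100; 0.3 0 0.6 0.003 0 0.023 100; 0 0 0 0 0 0 100"

```text
clock: 4.62
position: [0.4699, 0.3431, 0.0604]
ee_rot: [0.002, 0.527, 0.85, 0.0]
contact_force: [0.5, 0.7, -0.2]
width: 0.0855
```

```bash
python3 - <<'E'
from h import *
plan([.4667,.3488,.003],26.8,3)
snap('w4')
E
```

```text
0.1 0.1 -0.1 0.0023 -0.0002 0.0191 100; 0.1 0.1 -0.1 0.0022 -0.0002 0.0191 100; 0.1 0.1 -0.1 0.0022 -0.0001 0.0191 100
yaw now 26.37 pos [0.4699 0.3431 0.0604]
```

View pics/w4.png

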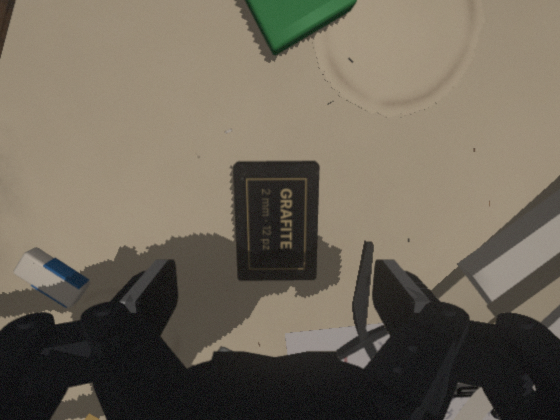

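```bash
python3 - <<'E'
from meas import *
m=camera_model("wrist");f=np.load("pics/w4.npz");P=(f["T"],m["camera_matrix"],m["D"])
X=cast(P,[(234,161),(319.5,161),(317,279.5),(238,280)],.016);print(X.round(4),X.mean(0),np.linalg.norm(np.roll(X,-1,0)-X,axis=1))
b=X[1]-X[0]+X[2]-X[3];print(np.degrees(np.arctan2(b[1],b[0])))
plan([X[:,0].mean(),X[:,1].mean(),.003],27,3)
E
```

```text
[[0.4298 0.3725 0.016 ]
 [0.4732 0.3939 0.016 ]
 [0.5068 0.3284 0.016 ]
 [0.4627 0.3063 0.016 ]] [0.46813892 0.35028555 0.016     ] [0.04833847 0.07367246 0.04935952 0.07394231]
26.495369899361886
0.1 0.1 -0.2 0.0025 0.0001 0.0195 100; 0.1 0.1 -0.2 0.0025 0.0001 0.0195 100; 0.1 0.1 -0.2 0.0025 0.0002 0.0195 100
yaw now 26.38 pos [0.4709 0.3435 0.0616]
```

>>> drive_tool:
  motion: "0 0 -0.1 0.0025 0 0.0195 100; 0 0 -0.1 0.0025 0 0.0195 100; 0 0 -0.1 0.0025 0 0.0195 100; 0 0 0 0 0 0 100"

```text
clock: 5.18
position: [0.4736, 0.3504, 0.008]
ee_rot: [0.006, 0.526, 0.85, 0.006]
contact_force: [-0.5, 0.6, 0.6]
width: 0.0854
```

```bash
python3 - <<'E'
from h import *
plan([.4678,.350,.003],26.6,2)
E
```

```text
0.5 0.1 -0.1 0.0011 -0.0027 0.0025 100; 0.5 0.1 -0.1 0.0011 -0.0027 0.0025 100
yaw now 26.49 pos [0.4736 0.3504 0.008 ]
```

>>> drive_tool:
  motion: "0.5 0.1 0 0.001 -0.0027 0.0025 100; 0.5 0.1 0 0.001 -0.0027 0.0025 100; 0 0 0 0 0 0 100"

```text
clock: 5.55
position: [0.47, 0.3503, 0.0061]
ee_rot: [0.001, 0.527, 0.85, 0.002]
contact_force: [-0.0, -0.4, -0.5]
width: 0.0855
```

```bash
python3 - <<'E'
from h import *
plan([.4678,.350,.003],26.6,2)
E
```

```text
0.1 -0.0 -0.1 0.0004 -0.0011 0.0016 100; 0.1 -0.0 -0.1 0.0004 -0.0011 0.0016 100
yaw now 26.44 pos [0.47   0.3503 0.0061]
```

>>> drive_tool:
  motion: "0 0 0 0 -0.0025 0.0035 100; 0 0 0 0 0 0 60; 0 0 0 0 0 0 40; 0 0 0 0 0 0 40; 0 0 0 0 0 0 40"
  newtons: 40

```text
clock: 6.18
position: [0.4681, 0.3494, 0.0032]
ee_rot: [0.001, 0.527, 0.85, 0.003]
contact_force: [0.1, -0.3, -0.3]
width: 0.0489
```

```bash
python3 - <<'E'
from h import *
s,_,_=snap('w5');print(s['width'],s['position'],yaw(T_tool(s)),s['contact_force'])
E
```

```text
0.048880506432274116 [0.46807303 0.34939659 0.00319398] 26.452813885748586 [ 0.12496839 -0.32850109 -0.3309777 ]
```

View pics/w5.png

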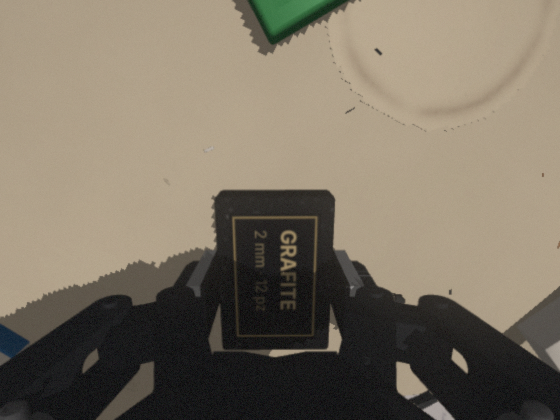

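The box is gripped; its top face spans (216..334, 190..350), square to the tool. I lift it.

>>> drive_tool:
  motion: "0 0 0 0 0 -0.02 40; 0 0 0 0 0 -0.03 40; 0 0 0 0 0 -0.02 40; 0 0 0 0 0 0 40"

```text
clock: 6.72
position: [0.4666, 0.3486, 0.0731]
ee_rot: [0.0, 0.527, 0.85, 0.001]
contact_force: [0.3, -0.1, -0.2]
width: 0.0488
```

```bash
python3 - <<'E'
from meas import *
s,im,d=snap('w6');print(s['width'],s['position'],yaw(T_tool(s)),s['contact_force'])
m=camera_model("wrist");
for t,z in (("w5",.016),("w6",None)):
    f=np.load(f"pics/{t}.npz");dd=f["d"];
    # depth on box face corners
    for p in [(230,200),(320,200),(240,335),(310,335),(275,270)]:
        u=cv2.undistortPoints(np.array([[p]],float),m["camera_matrix"],m["D"]).ravel();D=np.median(dd[p[1]-3:p[1]+4,p[0]-3:p[0]+4]);X=m["T_tool_cam"]@[u[0]*D,-u[1]*D,-D,1];print(t,p,(X[:3]*1000).round(1))
plan([.522,.185,.075],-8.8,6,40)
E
```

```text
0.04884682536733992 [0.4666068  0.34858123 0.07310268] 26.45000804949512 [ 0.28594499 -0.06919652 -0.20637082]
w5 (230, 200) [ 34.7 -18.2 -11.7]
w5 (320, 200) [ 34.6  18.5 -11.4]
w5 (240, 335) [-28.7 -15.9 -12. ]
w5 (310, 335) [-28.9  16.2 -11.7]
w5 (275, 270) [  3.7   0.1 -11.9]
w6 (230, 200) [ 34.7 -18.2 -11.7]
w6 (320, 200) [ 34.6  18.5 -11.5]
w6 (240, 335) [-28.4 -15.9 -12.3]
w6 (310, 335) [-28.7  16.1 -11.9]
w6 (275, 270) [  3.6   0.1 -11.7]
-0.0 -0.0 5.9 -0.0285 -0.0037 -0.0005 40; -0.0 -0.0 5.9 -0.0287 -0.0008 -0.0005 40; -0.0 -0.0 5.9 -0.0287 0.0021 -0.0005 40; -0.0 -0.0 5.9 -0.0283 0.0051 -0.0005 40; -0.0 -0.0 5.9 -0.0276 0.0079 -0.0005 40; -0.0 -0.0 5.9 -0.0267 0.0107 -0.0005 40
yaw now 26.44 pos [0.4659 0.3481 0.0721]
```

View pics/w6.png

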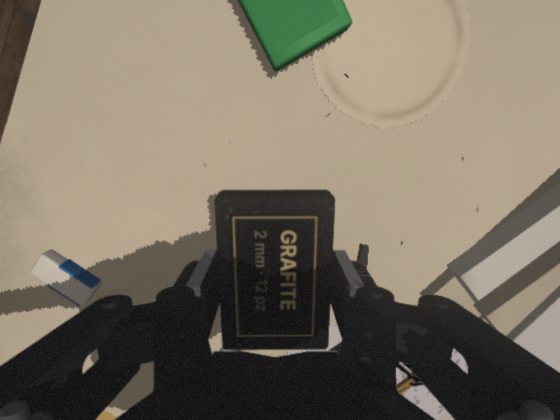

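>>> drive_tool:
  motion: "0 0 5.9 -0.0285 -0.004 -0.001 40; 0 0 5.9 -0.0285 -0.001 -0.001 40; 0 0 5.9 -0.0285 0.002 -0.001 40; 0 0 5.9 -0.0285 0.005 -0.001 40; 0 0 5.9 -0.0275 0.008 0 40; 0 0 5.9 -0.0265 0.0105 0 40; 0 0 0 0 0 0 40"

```text
clock: 7.65
position: [0.5151, 0.1787, 0.066]
ee_rot: [-0.003, 0.766, 0.643, -0.008]
contact_force: [0.5, 0.5, -0.9]
width: 0.049
```

```bash
python3 - <<'E'
from h import *
plan([.5216,.1825,.04],-8.8,3,40)
E
```

```text
-0.3 0.1 -0.4 0.0017 0.0020 0.0086 40; -0.3 0.1 -0.4 0.0017 0.0020 0.0086 40; -0.3 0.1 -0.4 0.0016 0.0020 0.0086 40
yaw now -10.01 pos [0.5151 0.1787 0.066 ]
```

>>> drive_tool:
  motion: "-0.3 0.1 -0.4 0.0017 0.002 0.0085 40; -0.3 0.1 -0.4 0.0017 0.002 0.0085 40; -0.3 0.1 -0.4 0.0017 0.002 0.0085 40; 0 0 0 0 0 0 40; 0 0 0 0 0 0 40"

```text
clock: 8.28
position: [0.5195, 0.1854, 0.0362]
ee_rot: [-0.0, 0.757, 0.653, -0.002]
contact_force: [0.3, 0.2, -0.7]
width: 0.0491
```

```bash
python3 - <<'E'
from h import *
s,im,_=snap('w7');print(s['width'],s['position'],yaw(T_tool(s)),s['contact_force'])
plan([.5216,.1825,.04],-8.8,1,40)
cv2.imwrite("pics/w7c.png",cv2.resize(im[60:360,130:430],(780,600)[::-1] if 0 else (600,600),interpolation=cv2.INTER_CUBIC)[:,:,::-1])
E
```

```text
0.04905596682229305 [0.51945061 0.18542134 0.03621232] -8.448419813605524 [ 0.34270062  0.18768838 -0.65267174]
-0.2 0.1 0.3 -0.0025 0.0026 -0.0038 40
yaw now -8.46 pos [0.5194 0.1854 0.0362]
```

View pics/w7c.png

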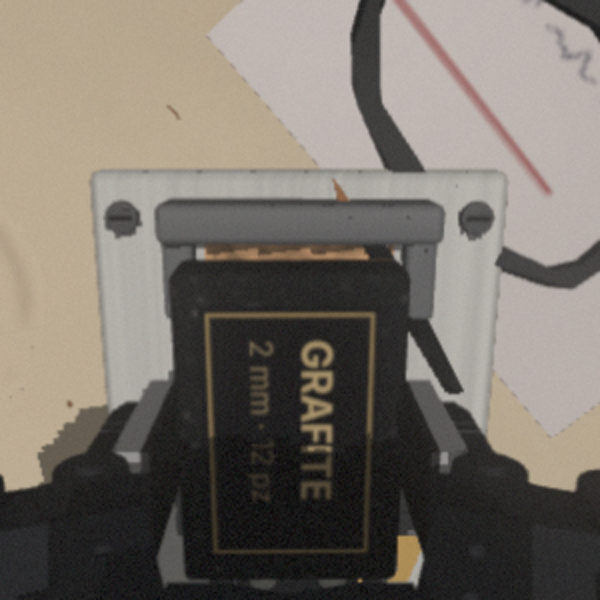

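```bash
cat > rel.py <<'E'
from meas import *
def rel(tag,s_z,off,k,items):
    m=camera_model("wrist");Tc=m["T_tool_cam"];f=np.load(f"pics/{tag}.npz")
    Tw=f["T"]@np.linalg.inv(Tc)
    for n,pts,z in items:
        P=(f["T"],m["camera_matrix"],m["D"])
        px=[(x/k+off[0]-.25,y/k+off[1]-.25) for x,y in pts]
        X=(cast(P,px,z if z is not None else Tw[2,3]+.0118)-Tw[:3,3])@Tw[:3,:3]
        print(n,(X*1000).round(1).tolist(),"mid",(X.mean(0)*1000).round(1), "ang",np.degrees(np.arctan2(*(X[1]-X[0])[:2])).round(2))
E
python3 - <<'E'
from rel import *
rel("w7",0,(130,60),2,[("boxfront",[(172,264),(408,264)],None),("fence in top",[(157,243),(444,243)],.023),("fence out",[(157,203),(443,203)],.023),("plate",[(92,172),(507,172)],.008),("wall outer",[(164,300),(433,300)],.016),("screws",[(122,218),(476,218)],.008)])
E
```

```text
boxfront [[38.2, -23.6, -11.8], [38.2, 24.1, -12.0]] mid [ 38.2   0.2 -11.9] ang 0.01
fence in top [[38.2, -31.6, 13.2], [38.2, 37.1, 13.0]] mid [38.2  2.7 13.1] ang 0.0
fence out [[47.7, -31.1, 13.2], [47.7, 36.3, 13.0]] mid [47.7  2.6 13.1] ang -0.0
plate [[54.0, -50.4, 28.2], [54.0, 55.7, 27.9]] mid [54.   2.7 28.1] ang -0.01
wall outer [[22.2, -32.0, 20.3], [22.3, 36.8, 20.0]] mid [22.2  2.4 20.2] ang 0.01
screws [[42.2, -43.4, 28.3], [42.2, 48.6, 28.0]] mid [42.2  2.6 28.1] ang -0.0
```

>>> drive_tool:
  motion: "-0.2 0.1 0 -0.0027 0.0024 0 40; 0 0 0 0 0 0 40"

```text
clock: 8.57
position: [0.5219, 0.1823, 0.0368]
ee_rot: [0.001, 0.757, 0.653, 0.001]
contact_force: [-0.3, -0.7, -0.3]
width: 0.0485
```

```bash
python3 - <<'E'
from h import *
s,im,_=snap('w8');print(s['width'],s['position'],yaw(T_tool(s)),s['contact_force'])
plan([.5216,.1825,.028],-8.5,1,40)
cv2.imwrite("pics/w8c.png",cv2.resize(im[60:360,130:430],(600,600),interpolation=cv2.INTER_CUBIC)[:,:,::-1])
E
```

```text
0.04849517442044865 [0.52194172 0.18227872 0.03684078] -8.44405773261363 [-0.30973767 -0.68161475 -0.27186437]
0.1 -0.0 0.1 0.0001 -0.0003 0.0089 40
yaw now -8.45 pos [0.5219 0.1824 0.0369]
```

View pics/w8c.png

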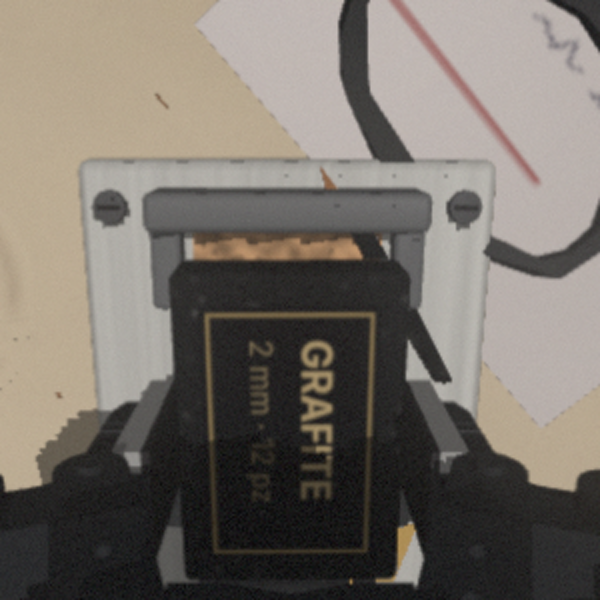

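```bash
python3 - <<'E'
from rel import *
rel("w8",0,(130,60),2,[("boxfront",[(172,264),(408,264)],None),("fence in top",[(144,232),(431,232)],.023),("plate",[(79,161),(495,161)],.008),("wall outer",[(152,290),(422,290)],.016),("screws",[(110,207),(464,208)],.008)])
E
```

```text
boxfront [[38.2, -23.6, -11.8], [38.2, 24.1, -11.8]] mid [ 38.2   0.2 -11.8] ang -0.05
fence in top [[40.8, -34.7, 13.8], [40.7, 34.0, 13.9]] mid [40.7 -0.3 13.8] ang -0.05
plate [[56.7, -53.6, 28.7], [56.7, 52.7, 28.9]] mid [56.7 -0.5 28.8] ang -0.03
wall outer [[24.7, -35.0, 20.8], [24.7, 34.0, 20.9]] mid [24.7 -0.5 20.8] ang -0.06
screws [[45.0, -46.5, 28.8], [44.7, 45.5, 28.9]] mid [44.8 -0.5 28.8] ang -0.2
```

>>> drive_tool:
  motion: "0 0 0 0 -0.0006 0.008 40; 0 0 0 0 0 0 40"

```text
clock: 8.88
position: [0.5212, 0.1823, 0.0285]
ee_rot: [0.001, 0.757, 0.653, 0.001]
contact_force: [-0.1, -0.3, -0.4]
width: 0.0487
```

```bash
python3 - <<'E'
from h import *
s,im,_=snap('w9');print(s['width'],s['position'],s['ee_rot'],yaw(T_tool(s)),s['contact_force'])
cv2.imwrite("pics/w9c.png",cv2.resize(im[60:360,130:430],(600,600),interpolation=cv2.INTER_CUBIC)[:,:,::-1])
E
```

```text
0.04865237656737503 [0.52124745 0.18226385 0.02852688] [6.67506789e-04 7.57374261e-01 6.52980359e-01 6.58819925e-04] -8.466589521509082 [-0.08441978 -0.3025779  -0.35149942]
```

View pics/w9c.png

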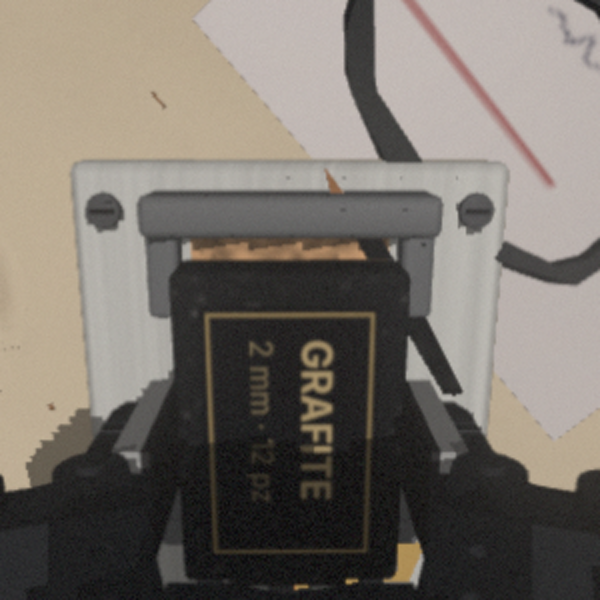

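>>> drive_tool:
  motion: "0 0 0 0 0 0.006 40; 0 0 0 0 0 0.005 40; 0 0 0 0 0 0.003 40; 0 0 0 0 0 0 40"

```text
clock: 9.43
position: [0.5217, 0.1824, 0.0136]
ee_rot: [0.001, 0.757, 0.653, 0.001]
contact_force: [-0.2, 0.1, -0.8]
width: 0.0492
```

```bash
python3 - <<'E'
from h import *
s,im,_=snap('w10');print(s['width'],s['position'],s['ee_rot'],yaw(T_tool(s)),s['contact_force'])
cv2.imwrite("pics/w10c.png",cv2.resize(im[60:360,130:430],(600,600),interpolation=cv2.INTER_CUBIC)[:,:,::-1])
E
```

```text
0.04920595519232011 [0.52165959 0.18241385 0.01359827] [0.00078029 0.75734146 0.65301802 0.00087707] -8.460880650545178 [-0.15864716  0.08520922 -0.77849309]
```

View pics/w10c.png

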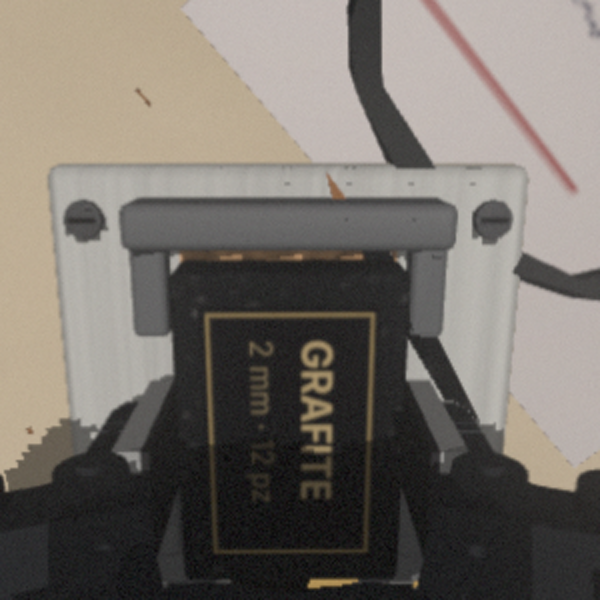

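>>> drive_tool:
  motion: "0 0 0 0 0 0.0015 40; 0 0 0 0 0 0.001 40; 0 0 0 0 0 0 40"

```text
clock: 9.85
position: [0.5221, 0.1825, 0.0114]
ee_rot: [0.001, 0.757, 0.653, 0.001]
contact_force: [0.5, -0.0, -1.8]
width: 0.0484
```

>>> drive_tool:
  motion: "0 0 0 0 0 0.001 40; 0 0 0 0 0 0.0005 40; 0 0 0 0 0 0 40"

```text
clock: 10.22
position: [0.5223, 0.1826, 0.0112]
ee_rot: [0.001, 0.757, 0.653, 0.002]
contact_force: [0.1, 0.1, 0.0]
width: 0.0489
```

>>> drive_tool:
  motion: "0 0 0 0 0 0 60; 0 0 0 0 0 0 72; 0 0 0 0 0 0 72; 0 0 0 0 0 -0.02 72; 0 0 0 0 0 -0.03 72; 0 0 0 0 0 -0.03 72; 0 0 0 0 0 0 72"

```text
clock: 11.1
position: [0.5219, 0.1825, 0.092]
ee_rot: [0.001, 0.757, 0.653, 0.001]
contact_force: [-0.4, -0.5, -0.9]
width: 0.0615
```

```bash
python3 - <<'E'
from h import *
s,im,d=snap('w11');print(s['width'],s['position'],yaw(T_tool(s)),s['contact_force'])
f=np.load("pics/w11.npz");m=camera_model("wrist")
u,v=np.meshgrid(np.arange(560),np.arange(420))
uu=cv2.undistortPoints(np.c_[u.ravel(),v.ravel()].astype(float).reshape(-1,1,2),m["camera_matrix"],m["D"]).reshape(420,560,2)
X=np.stack([uu[...,0]*d,-uu[...,1]*d,-d],-1)@f["T"][:3,:3].T+f["T"][:3,3]
np.save("pics/w11X.npy",X)
cv2.imwrite("pics/w11c.png",cv2.resize(im[100:360,150:410],(600,600),interpolation=cv2.INTER_CUBIC)[:,:,::-1])
E
```

```text
0.061501548904611084 [0.52194984 0.18249918 0.0920466 ] -8.464879396357636 [-0.43288315 -0.46715574 -0.86000458]
```

View pics/w11c.png

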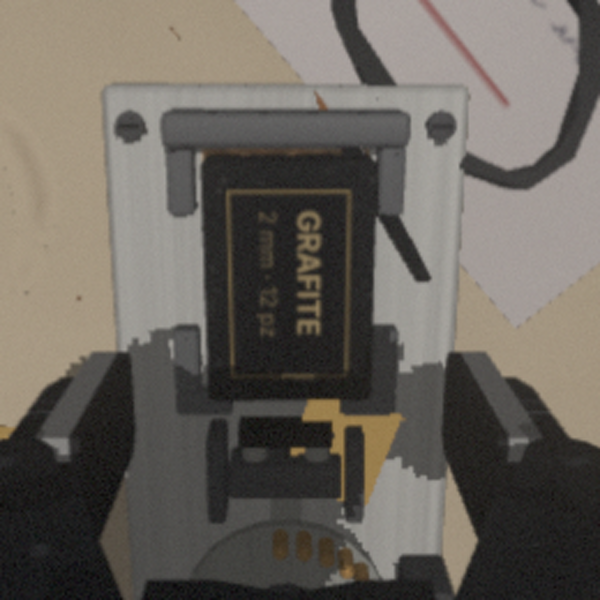

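```bash
python3 - <<'E'
from rel import *
X=np.load("pics/w11X.npy");k=600/260
def z(p): 
    q=(int(p[0]/k+150),int(p[1]/k+100));w=X[q[1]-2:q[1]+3,q[0]-2:q[0]+3].reshape(-1,3);return np.median(w,0)
for n,p in [("box",(220,170)),("box",(360,170)),("box",(225,385)),("box",(355,385)),("box",(260,280)),("fence",(200,130)),("fence",(380,130)),("wall",(182,190)),("wall",(393,190)),("plate",(140,250)),("plate",(440,300)),("table",(50,250)),("jaw",(285,432))]: print(n,p,(z(p)*1000).round(1))
rel("w11",0,(150,100),k,[("boxfront",[(203,153),(377,155)],.024),("boxback",[(208,398),(372,400)],.024),("fence in",[(162,147),(408,147)],.023),("wallin",[(196,190),(379,190)],.016)])
E
```

```text
box (220, 170) [508.4 218.8  22.7]
box (360, 170) [547.5 213.   22.9]
box (225, 385) [498.5 154.3  22.7]
box (355, 385) [537.3 148.5  22.7]
box (260, 280) [514.2 185.3  23. ]
fence (200, 130) [504.5 230.4  21.5]
fence (380, 130) [553.9 223.   22. ]
wall (182, 190) [495.2 213.6  14.8]
wall (393, 190) [556.7 204.2  14.8]
plate (140, 250) [477.6 195.7   6.8]
plate (440, 300) [568.1 165.4   7. ]
table (50, 250) [446.9 197.9  -1.4]
jaw (285, 432) [514.  134.4  20.6]
boxfront [[38.6, -23.4, 68.0], [38.0, 24.9, 68.1]] mid [38.3  0.7 68.1] ang -0.71
boxback [[-35.5, -24.1, 68.0], [-36.3, 25.6, 68.1]] mid [-35.9   0.7  68. ] ang -0.88
fence in [[40.1, -34.9, 69.0], [40.1, 33.6, 69.2]] mid [40.1 -0.7 69.1] ang -0.05
wallin [[26.8, -26.7, 76.0], [26.7, 26.7, 76.1]] mid [26.7  0.  76.1] ang -0.06
```

The box is down and flat: its four corners read 22.7 to 22.9 mm, with the depth about 1.2 mm low. It is also square to within 0.8°. Next is the space around the lever, using the first top picture.

```bash
python3 - <<'E'
from h import *
f=np.load("pics/top0.npz");im=f["im"];d=f["d"];P=pose("top")
u,v=np.meshgrid(np.arange(560),np.arange(420))
uu=cv2.undistortPoints(np.c_[u.ravel(),v.ravel()].astype(float).reshape(-1,1,2),P[1],P[2]).reshape(420,560,2)
X=np.stack([uu[...,0]*d,-uu[...,1]*d,-d],-1)@P[0][:3,:3].T+P[0][:3,3]
h=X[...,2]
vis=np.clip(h*1000*2.5,0,255).astype(np.uint8)[110:280,240:460]
img=np.hstack([cv2.resize(im[110:280,240:460][:,:,::-1],None,fx=1.8,fy=1.8,interpolation=2),cv2.resize(cv2.applyColorMap(vis,2),None,fx=1.8,fy=1.8,interpolation=0)]);cv2.imwrite("pics/lev.png",img)
n,l,st,c=cv2.connectedComponentsWithStats(((h>.02)&(h<.4)).astype(np.uint8)[110:280,240:460])
for i in range(1,n):
    if st[i,4]>12:
        mm=l==i;Y=X[110:280,240:460][mm];print(st[i][:4]+[240,110,0,0],st[i,4],"h",np.percentile(Y[:,2],[50,95]).round(3),"x",np.percentile(Y[:,0],[2,98]).round(3),"y",np.percentile(Y[:,1],[2,98]).round(3))
E
```

```text
[240 110  96  46] 2348 h [0.094 0.102] x [0.732 0.804] y [0.028 0.31 ]
[339 110  10   2] 15 h [0.029 0.036] x [0.823 0.829] y [-0.03  -0.003]
[399 110  34  18] 318 h [0.067 0.136] x [0.771 0.814] y [-0.266 -0.199]
[368 115  14   7] 47 h [0.025 0.029] x [0.793 0.812] y [-0.134 -0.095]
[341 116  16  13] 109 h [0.051 0.056] x [0.763 0.803] y [-0.049 -0.007]
[360 117   6   9] 17 h [0.023 0.026] x [0.779 0.806] y [-0.085 -0.069]
[365 126  18  15] 155 h [0.054 0.058] x [0.73 0.76] y [-0.127 -0.081]
[377 134  15  15] 102 h [0.046 0.05 ] x [0.702 0.737] y [-0.156 -0.12 ]
[336 146   9  12] 27 h [0.046 0.049] x [0.668 0.703] y [-0.009  0.014]
[358 150  22   9] 147 h [0.05  0.054] x [0.669 0.686] y [-0.119 -0.058]
[372 162  75  76] 2507 h [0.052 0.083] x [0.438 0.64 ] y [-0.303 -0.103]
[452 167   7   9] 20 h [0.021 0.024] x [0.613 0.637] y [-0.375 -0.355]
[441 168  14  13] 46 h [0.021 0.023] x [0.597 0.633] y [-0.36  -0.323]
[266 193   6  22] 58 h [0.023 0.025] x [0.494 0.56 ] y [0.219 0.232]
[309 193  45  29] 510 h [0.028 0.074] x [0.474 0.554] y [-0.022  0.098]
[298 201  12  16] 89 h [0.023 0.026] x [0.487 0.534] y [0.103 0.133]
[382 239  28  31] 457 h [0.036 0.043] x [0.327 0.403] y [-0.198 -0.127]
[295 246  47  17] 374 h [0.041 0.046] x [0.349 0.39 ] y [0.009 0.144]
```

View pics/lev.png

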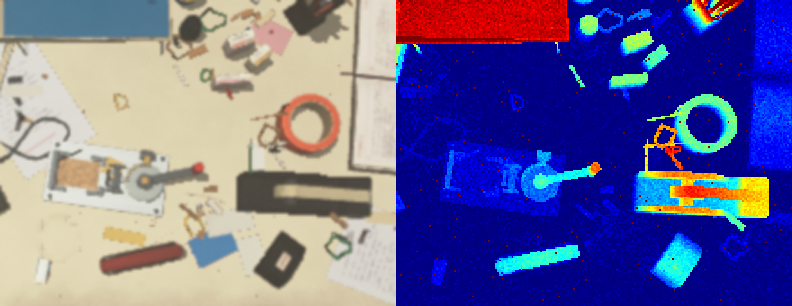

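```bash
python3 - <<'E'
from h import *
for n in ["top","scene"]:
    f=np.load(f"pics/{n}0.npz");im=f["im"].astype(int);P=pose(n)
    m=((im[...,0]-np.maximum(im[...,1],im[...,2]))>60).astype(np.uint8)
    q=proj(P,[.523,-.018,.075])[0];r=np.zeros_like(m);a,b=int(q[0]),int(q[1]);r[b-14:b+15,a-10:a+11]=m[b-14:b+15,a-10:a+11]
    ys,xs=np.nonzero(r);print(n,q,xs.min(),xs.max(),ys.min(),ys.max(),xs.mean(),ys.mean())
    print([ (z,cast(P,[(xs.mean(),ys.mean())],z).round(4)) for z in (.062,.075,.081)])
    # hub brass cap etc. projections of estimated hub
    print("hub proj",proj(P,[.5049,.0706,.048]))
plan([.519,-.055,.16],-20,5,55)
E
```

```text
top [349.46083121 201.97292737] 348 352 200 205 350.0952380952381 202.57142857142858
[(0.062, array([[ 0.5228, -0.022 ,  0.062 ]])), (0.075, array([[ 0.5212, -0.0199,  0.075 ]])), (0.081, array([[ 0.5204, -0.0188,  0.081 ]]))]
hub proj [[319.31135853 209.2022384 ]]
scene [323.84270819 170.18658453] 322 326 168 178 323.5 172.08823529411765
[(0.062, array([[ 0.5271, -0.0234,  0.062 ]])), (0.075, array([[ 0.5185, -0.01  ,  0.075 ]])), (0.081, array([[ 0.5145, -0.0038,  0.081 ]]))]
hub proj [[310.4138803  194.39886056]]
-0.0 0.0 2.3 -0.0470 0.0066 -0.0138 55; -0.0 0.0 2.3 -0.0467 0.0085 -0.0139 55; -0.0 0.0 2.3 -0.0463 0.0104 -0.0139 55; -0.0 0.0 2.3 -0.0458 0.0123 -0.0139 55; -0.0 0.0 2.3 -0.0453 0.0141 -0.0139 55
yaw now -8.46 pos [0.5207 0.1822 0.0906]
```

>>> drive_tool:
  motion: "0 0 2.3 -0.047 0.007 -0.022 55; 0 0 2.3 -0.047 0.008 -0.022 55; 0 0 2.3 -0.046 0.010 -0.014 55; 0 0 2.3 -0.046 0.012 -0.006 55; 0 0 2.3 -0.045 0.014 -0.006 55; 0 0 0 0 0 0 55; 0 0 0 0 0 0 55"

```text
clock: 12.02
position: [0.513, -0.0603, 0.1521]
ee_rot: [-0.005, 0.82, 0.572, -0.007]
contact_force: [0.3, -0.1, 0.4]
width: 0.0467
```

```bash
python3 - <<'E'
from h import *
s,im,_=snap('w12');print(s['width'],s['position'],s['ee_rot'],yaw(T_tool(s)),s['contact_force'])
E
```

```text
0.046728086510154566 [ 0.51296425 -0.06033303  0.15205155] [-0.00536537  0.82022004  0.5719842  -0.00666106] -20.221918059187455 [ 0.27680896 -0.13304392  0.39935124]
```

View pics/w12.png

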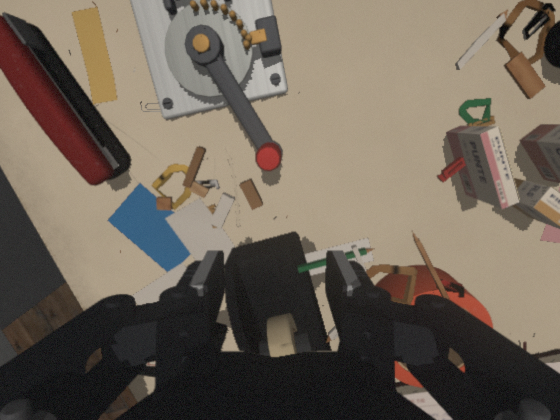

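The view shows the red grip's top at (268,156), the hub cap at (201,43), the stapler at upper left (70,110) and the pink carton at (485,165), well clear.

```bash
python3 - <<'E'
from h import *
f=np.load("pics/w12.npz");im=f["im"].astype(int);m=camera_model("wrist");P=(f["T"],m["camera_matrix"],m["D"])
r=((im[...,0]-np.maximum(im[...,1],im[...,2]))>60).astype(np.uint8);r[:130]=0;r[180:]=0;r[:,:250]=0;r[:,290:]=0
c=max(cv2.findContours(r,0,2)[0],key=cv2.contourArea);(cx,cy),rad=cv2.minEnclosingCircle(c);print(cx,cy,rad)
print("grip",cast(P,[(cx,cy)],.081),"hub",cast(P,[(203,45)],.035), "wheel centre")
d=f["d"];print("grip depth z", (P[0]@[0,0,0,1])[2]-np.median(d[150:162,262:274]))
for p in [(268,156),(201,43),(180,70)]:
    u=cv2.undistortPoints(np.array([[p]],float),P[1],P[2]).ravel();D=np.median(d[p[1]-2:p[1]+3,p[0]-2:p[0]+3]);print(p,(P[0]@[u[0]*D,-u[1]*D,-D,1])[:3].round(4))
g=cast(P,[(cx,cy)],.081)[0]
plan([g[0],g[1],.10],-20,2,55)
E
```

```text
267.5962219238281 157.52928161621094 12.021332740783691
grip [[ 0.52289166 -0.01775679  0.081     ]] hub [[0.5041245  0.07056377 0.035     ]] wheel centre
grip depth z 0.08088236987459452
(268, 156) [ 0.5233 -0.0171  0.0789]
(201, 43) [0.5049 0.069  0.0467]
(180, 70) [0.4787 0.0639 0.0228]
-0.5 0.2 -0.1 0.0218 -0.0023 0.0260 55; -0.5 0.2 -0.1 0.0217 -0.0025 0.0260 55
yaw now -20.17 pos [ 0.513  -0.0602  0.1521]
```

>>> drive_tool:
  motion: "-0.5 0.2 0 0.022 -0.0024 0.026 55; -0.5 0.2 0 0.022 -0.0024 0.026 55; 0 0 0 0 0 0 55"

```text
clock: 12.45
position: [0.5225, -0.0126, 0.0974]
ee_rot: [-0.001, 0.819, 0.574, 0.001]
contact_force: [-0.3, -0.8, 0.1]
width: 0.0469
```

```bash
python3 - <<'E'
from h import *
plan([.5229,-.0178,.047],-20,3,55)
E
```

```text
-0.0 -0.0 0.0 -0.0016 0.0007 0.0168 55; -0.0 -0.0 0.0 -0.0016 0.0007 0.0168 55; -0.0 -0.0 0.0 -0.0016 0.0007 0.0168 55
yaw now -19.9 pos [ 0.5225 -0.0126  0.0974]
```

>>> drive_tool:
  motion: "0 0 0 -0.0016 0.0005 0.0165 55; 0 0 0 -0.0016 0.0005 0.0165 55; 0 0 0 -0.0016 0.0005 0.0165 55; 0 0 0 0 0 0 55"

```text
clock: 12.95
position: [0.5239, -0.0158, 0.0489]
ee_rot: [0.001, 0.817, 0.577, 0.001]
contact_force: [-0.8, -0.4, 1.3]
width: 0.0469
```

```bash
python3 - <<'E'
from h import *
plan([.5229,-.0178,.047],-20,1,55);snap('w13')
E
```

```text
0.2 -0.1 0.5 -0.0022 -0.0002 0.0019 55
yaw now -19.48 pos [ 0.5239 -0.0158  0.0489]
```

View pics/w13.png

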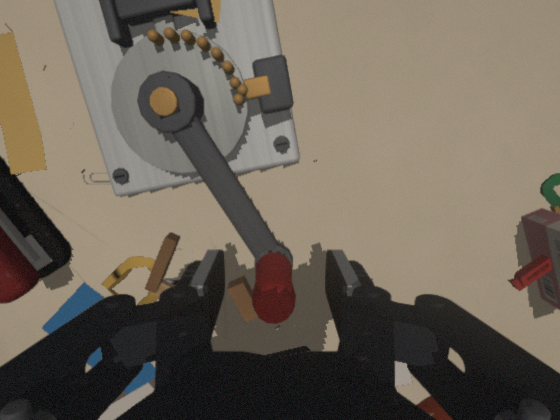

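>>> drive_tool:
  motion: "0 0 0 -0.002 0 0.001 55; 0 0 0 0 0 0 25; 0 0 0 0 0 0 10; 0 0 0 0 0 0 10; 0 0 0 0 0 0 10"
  newtons: 45

```text
clock: 13.62
position: [0.5228, -0.0171, 0.051]
ee_rot: [0.001, 0.816, 0.578, 0.002]
contact_force: [-0.1, -0.2, -0.7]
width: 0.0158
```

```bash
python3 - <<'E'
from h import *
s,_,_=snap('w14');print(s['width'],s['position'],s['contact_force'],yaw(T_tool(s)))
E
```

```text
0.015789681708550718 [ 0.52277059 -0.01713899  0.05103089] [-0.0744016  -0.22746003 -0.72474958] -19.44798065851718
```

View pics/w14.png

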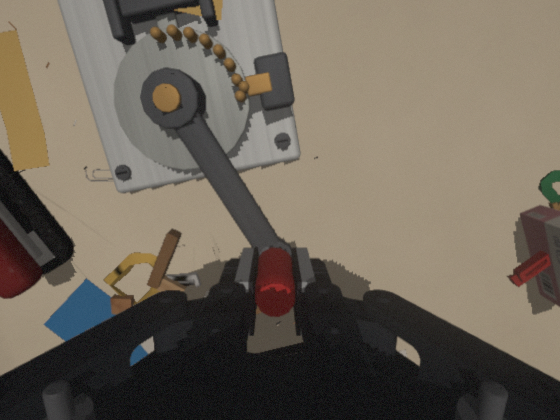

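```bash
cat > sw.py <<'E'
from h import *
import sys
H=np.array([.5047,.0703]);th0=np.radians(-78.35);r=.0897
def lev(p): v=np.asarray(p)[:2]-H;return th0-np.arctan2(v[1],v[0]),np.linalg.norm(v)
def rows(a1,n):
    s=get_state();T=T_tool(s);a0,r0=lev(T[:3,3]);print("lever",round(a0,3),"r",round(r0,4),"z",T[2,3].round(4),"F",s["contact_force"].round(1),"w",s["width"].round(4),"yaw",yaw(T).round(1))
    p=T[:3,3].copy();p[:2]=p[:2]
    for i in range(1,n+1):
        a=a0+(a1-a0)*i/n;rr=r0+(r-r0)*i/n;q=np.r_[H+rr*np.array([np.cos(th0-a),np.sin(th0-a)]),.0505]
        t=(q-p)@T[:3,:3];print("0 0 0 %.4f %.4f %.4f 10"%(t[0],t[1],0 if i>1 else t[2]));p=q
if len(sys.argv)>2: rows(float(sys.argv[1]),int(sys.argv[2]))
E
python3 sw.py .25 3
```

```text
Traceback (most recent call last):
  File "sw.py", line 11, in <module>
    if len(sys.argv)>2: rows(float(sys.argv[1]),int(sys.argv[2]))
                        ~~~~^^^^^^^^^^^^^^^^^^^^^^^^^^^^^^^^^^^^^
  File "sw.py", line 6, in rows
    s=get_state();T=T_tool(s);a0,r0=lev(T[:3,3]);print("lever",round(a0,3),"r",round(r0,4),"z",T[2,3].round(4),"F",s["contact_force"].round(1),"w",s["width"].round(4),"yaw",yaw(T).round(1))
                                                                                                                                                   ^^^^^^^^^^^^^^^^
AttributeError: 'float' object has no attribute 'round'
```

```bash
sed -i 's/s\["width"\].round(4)/round(s["width"],4)/' sw.py; python3 sw.py .25 3
```

```text
lever -0.001 r 0.0893 z 0.051 F [-1.1 -0.  -0.8] w 0.0161 yaw -19.5
0 0 0 -0.0037 -0.0065 0.0005 10
0 0 0 -0.0032 -0.0068 0.0000 10
0 0 0 -0.0026 -0.0070 0.0000 10
```

>>> drive_tool:
  motion: "0 0 0 -0.0037 -0.0065 0 10; 0 0 0 -0.0032 -0.0068 0 10; 0 0 0 -0.0026 -0.007 0 10; 0 0 0 0 0 0 10"

```text
clock: 14.18
position: [0.5081, -0.0189, 0.0511]
ee_rot: [0.005, 0.817, 0.577, 0.009]
contact_force: [0.2, 1.0, -2.1]
width: 0.0159
```

```bash
python3 sw.py .5 3
```

```text
lever 0.165 r 0.0892 z 0.0511 F [ 0.2  1.  -2.1] w 0.0159 yaw -19.6
0 0 0 -0.0033 -0.0094 0.0004 10
0 0 0 -0.0023 -0.0097 0.0000 10
0 0 0 -0.0012 -0.0099 0.0000 10
```

>>> drive_tool:
  motion: "0 0 0 -0.0033 -0.0094 0 10; 0 0 0 -0.0023 -0.0097 0 10; 0 0 0 -0.0012 -0.0099 0 10; 0 0 0 0 0 0 10"

```text
clock: 14.68
position: [0.4794, -0.0153, 0.051]
ee_rot: [0.007, 0.817, 0.576, 0.012]
contact_force: [-0.3, 1.5, -1.0]
width: 0.0156
```

```bash
python3 sw.py .75 3
```

```text
lever 0.49 r 0.0892 z 0.051 F [-0.3  1.5 -1. ] w 0.0156 yaw -19.7
0 0 0 -0.0003 -0.0077 0.0003 10
0 0 0 0.0004 -0.0077 0.0000 10
0 0 0 0.0011 -0.0077 0.0000 10
```

```bash
python3 -c "
from h import *
plan([.4794,-.0153,.0505],-22,3,10)"
```

```text
0.5 -0.2 0.8 -0.0000 -0.0000 0.0002 10; 0.5 -0.2 0.8 -0.0000 -0.0000 0.0002 10; 0.5 -0.2 0.8 -0.0000 -0.0000 0.0002 10
yaw now -19.65 pos [ 0.4794 -0.0153  0.051 ]
```

>>> drive_tool:
  motion: "0.5 -0.2 0 0 -0.0077 0 10; 0.5 -0.2 0 0.0004 -0.0077 0 10; 0.5 -0.2 0 0.0011 -0.0077 0 10; 0 0 0 0 0 0 10"

```text
clock: 15.18
position: [0.4644, -0.0094, 0.0511]
ee_rot: [0.006, 0.817, 0.577, 0.003]
contact_force: [1.4, -0.1, -3.7]
width: 0.0158
```

```bash
python3 sw.py .9 2;python3 -c "
from h import *
plan([.4794,-.0153,.0505],-20,2,10)"|grep -o '^[^;]*'
```

```text
lever 0.671 r 0.0893 z 0.0511 F [ 1.4 -0.1 -3.7] w 0.0158 yaw -19.5
0 0 0 0.0017 -0.0101 0.0005 10
0 0 0 0.0028 -0.0098 0.0000 10
0.4 0.0 0.2 -0.0003 0.0080 0.0004 10
yaw now -19.54 pos [ 0.4644 -0.0094  0.0511]
```

>>> drive_tool:
  motion: "0 0 0 0.0017 -0.0101 0 10; 0 0 0 0.0028 -0.0098 0 10; 0 0 0 0 0 0 10"

```text
clock: 15.55
position: [0.4492, 0.0003, 0.0512]
ee_rot: [0.008, 0.817, 0.577, 0.005]
contact_force: [3.5, -1.0, -5.8]
width: 0.0157
```

```bash
python3 sw.py 1.0 2
```

```text
lever 0.874 r 0.0893 z 0.0512 F [ 3.5 -1.  -5.8] w 0.0157 yaw -19.5
0 0 0 0.0018 -0.0053 0.0006 10
0 0 0 0.0022 -0.0052 0.0000 10
```

>>> drive_tool:
  motion: "0 0 0 0.0018 -0.0053 0.0005 10; 0 0 0 0.002 -0.004 0 10; 0 0 0 0 0 0 10; 0 0 0 0 0 0 10"

```text
clock: 16.05
position: [0.442, 0.0066, 0.051]
ee_rot: [0.009, 0.816, 0.578, 0.005]
contact_force: [2.2, -1.4, -2.5]
width: 0.0161
```

```bash
python3 sw.py 1.0 1; python3 - <<'E'
from h import *
snap('w15')
for n in ["top","scene"]:
    im,d=get_image(n);cv2.imwrite(f"pics/{n}1.png",im[:,:,::-1])
E
```

```text
lever 0.981 r 0.0894 z 0.051 F [ 2.2 -1.4 -2.5] w 0.0161 yaw -19.4
0 0 0 0.0005 -0.0017 0.0005 10
```

View pics/w15.png

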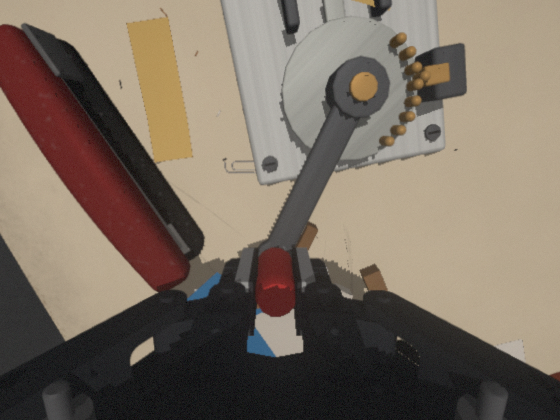

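```bash
python3 - <<'E'
from h import *
m=camera_model("wrist")
def ang(tag,hub,lo):
    f=np.load(f"pics/{tag}.npz");P=(f["T"],m["camera_matrix"],m["D"])
    h=cast(P,[hub],.050)[0];print(tag,"hub",h.round(4))
    # arm centre by dark mask across given rows
    g=f["im"].max(2)
    pts=[]
    for y in range(lo[0],lo[1]):
        x0=hub[0]+(lo[2]-hub[0])*(y-hub[1])/(lo[3]-hub[1]);xs=np.arange(int(x0)-28,int(x0)+28)
        k=xs[(g[y,xs]<100)]
        if len(k)>5: pts.append((k.mean(),y))
    X=cast(P,pts,.038);vx,vy,_,_=cv2.fitLine(X[:,:2].astype(np.float32),cv2.DIST_HUBER,0,.01,.01).ravel()
    if vy>0: vx,vy=-vx,-vy
    a=np.degrees(np.arctan2(vy,vx));print("arm dir",a,len(pts));return a
a=ang("w14",(166,97),(140,215,262,235));b=ang("w15",(363,86),(130,225,285,235));print("swing rad",np.radians(a-b))
f=cv2.imread("pics/w15.png");cv2.imwrite("pics/w15c.png",cv2.resize(f[0:200,210:480],(800,593),interpolation=2))
E
```

```text
w14 hub [0.5058 0.0691 0.05  ]
arm dir -78.07906 75
w15 hub [0.5032 0.0698 0.05  ]
arm dir -134.28018 95
swing rad 0.98089457
```

View pics/w15c.png

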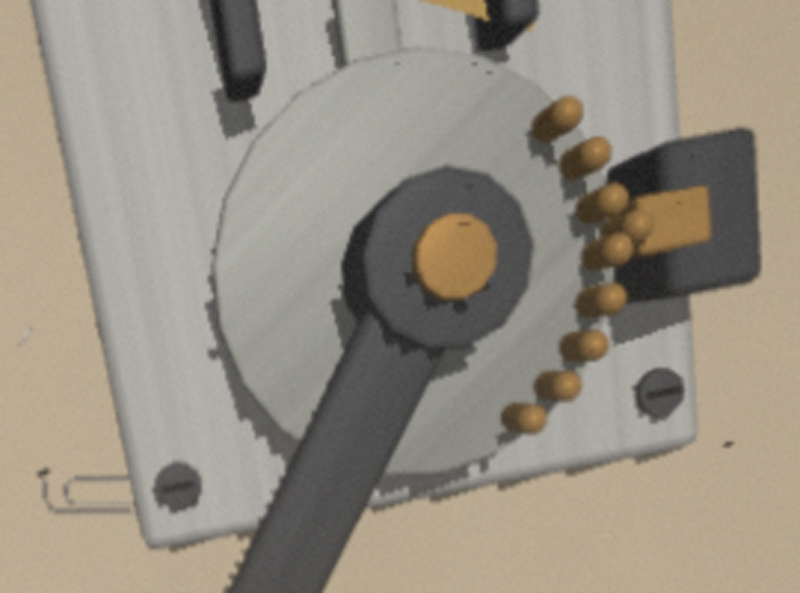

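View pics/top1.png

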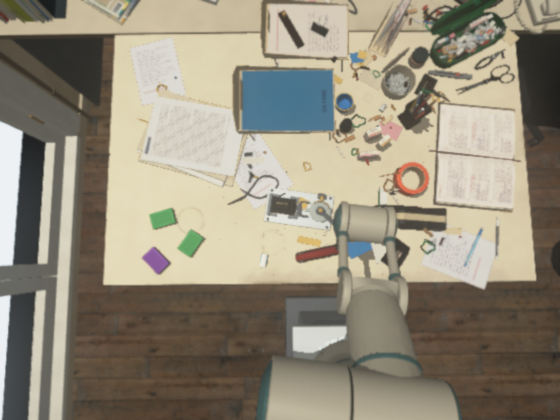

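Two independent checks agree at 0.981 rad: the tool position, and the arm's turn in the pictures. At rest the pawl had one pin below it, and now it has five, so the lever is in the fourth notch. One small nudge should centre it at 1.0.

>>> drive_tool:
  motion: "0 0 0 0.0005 -0.0017 0 10; 0 0 0 0 0 0 10; 0 0 0 0 0 0 10; 0 0 0 0 0 0 10"

```text
clock: 16.7
position: [0.4412, 0.0073, 0.0511]
ee_rot: [0.01, 0.816, 0.577, 0.005]
contact_force: [2.5, -1.9, -3.5]
width: 0.0158
```

```bash
python3 sw.py 1.0 1
```

```text
lever 0.993 r 0.0894 z 0.0511 F [ 2.5 -1.9 -3.5] w 0.0158 yaw -19.4
0 0 0 0.0000 -0.0007 0.0005 10
```

>>> drive_tool:
  motion: "0 0 0 0 -0.0004 0 10; 0 0 0 0 0 0 10; 0 0 0 0 0 0 10; 0 0 0 0 0 0 10; 0 0 0 0 0 0 10; 0 0 0 0 0 0 10; 0 0 0 0 0 0 10; 0 0 0 0 0 0 10"

```text
clock: 17.7
position: [0.4411, 0.0074, 0.051]
ee_rot: [0.01, 0.816, 0.577, 0.005]
contact_force: [2.7, -0.1, -3.7]
width: 0.0158
```

```bash
python3 sw.py 1.0 1; python3 - <<'E'
from h import *
a,_=get_image("scene");b,_=get_image("top")
cv2.imwrite("pics/fin.png",np.hstack([cv2.resize(a[160:270,240:370],(472,400),interpolation=2),cv2.resize(b[180:265,255:325],(328,400),interpolation=2)])[:,:,::-1])
E
```

```text
lever 0.995 r 0.0894 z 0.051 F [ 2.7 -0.1 -3.7] w 0.0158 yaw -19.5
0 0 0 -0.0000 -0.0005 0.0005 10
```

View pics/fin.png

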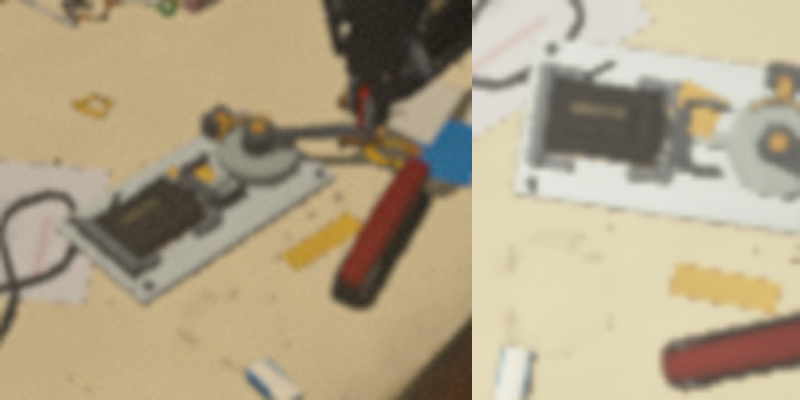

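The box lies flat against the fence with the jaw pad on its near end. The stapler and eraser are where they were, and the lever holds steady at 0.995 rad.

```bash
python3 -c "
from rig import *
print(sign_off())"
```

```text
the job is handed in; nothing more can be done
None
```

The black lead box is in the jig's pocket and released, and the arm is holding the lever at its fourth click. I handed the job in at about 18 s of the 51 s allowed.

- **Box:** After release its top read 22.7 to 22.9 mm at all four corners, about 24 mm once the depth's 1.2 mm low bias is allowed for. It lay square to within about 0.8°. After the swing, I judged only by eye in the last scene and top pictures that it lies flat against the fence with the jaw on it.
- **Lever:** From the tool position it held steady at 0.995 rad for the last second. Just before the final nudges, the tool position and the arm's turn in the wrist picture both gave 0.981 rad. At that point the pawl sat four pins on from rest. The grip was set to 45 N and the measured push was about 3 N sideways.
- **Bystanders:** The stapler and eraser stood where they were in the last pictures. I kept the hand clear of the stamp and the carton, but did not re-measure any of the four at the end.
- **Disagreements:** The wrist camera measured lengths about 2.5% short, so I aligned the box to the jig within one picture. The hand ended about 1.3° off vertical, with up to 6 N of downward pull on it during the swing (3.7 N at the end). A black stick in the pictures crosses a pocket corner; I took it for backdrop, and the box seated flat.

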